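# Share out the master nipples on the checking balance and trim it level

### The job

Set up the checking balance for the next batch of shower connectors: take one of the three brass nipples standing in the fuller nest tray and seat it fully and upright in an empty nest of the other tray, so that each tray carries two. Then push the tare poise along its bar with closed fingertips until the beam floats level on its own. The knife edges are delicate, so push but never pinch the poise, keep every touch on the balance and trays, and the pressing of the nipple into its nest, light (under about 10 newtons), and leave the trays and everything else on the bench where they are.

Things in the scene. Friction and masses are not known exactly. Their poses are not given: they have to be found in the camera images.
- balance: two-platter checking balance, grey base 120 x 330 mm, fixed. Origin on the bench under the pivot (pivot 78 mm up); y along the beam (robot's left at yaw 0), x away from the robot. Platters 130 mm to either side of the pivot stay horizontal as they rise and sink. A white scale plate with pointer stands over the pivot, 64 mm wide, up to z 191 mm.
- beam (a joint): beam tilt, rad: 0 level, positive = left (+y) platter up; stops at -0.07 and +0.07 (9 mm up or down at the platters). Swings freely, damped, settles in about 2 s; 0.02 N m of load torque tilts it about 0.1 rad. Trays (240 to 290 g) and nipples (about 60 g) differ in mass, unknown, so only the beam shows where the poise must go.
- poise (a joint): tare poise along its bar, m: 0 at the pivot, positive toward the left (+y) end, range -0.055 to +0.055; starts parked near the left end. Slides greased against about 1.5 N, plus 0.4 N for each 10 mm/s, and stays where left. It weighs 200 g: 1 mm toward -y (right) makes joint beam grow about 0.01 rad.
- poise_mid (a point): on the tare poise, a dark steel block 28 (across) x 22 (along the bar) x 40 mm high that straddles a flat bar 92 mm in front of the pivot, parallel to the beam, y along it. The point is central in plan, 10 mm below the block's top (top about 124 mm over the bench at level), 18 mm above the bar's top; moves with the beam. Bar-end brackets 74 mm either side of the middle, 3 mm higher than the bar.
- tray_a: fuller tray with nipples a, b, c: loose aluminium block 63 x 143 x 22 mm in a rimmed platter, left or right. Origin: centre of its underside; y along its three round nests (22 mm wide, 9 mm deep, at y -40, 0, +40 mm), z up. It gives way downward under 0 to 2 N, up to 18 mm, until the beam meets its stop, and may rise or sink when a nipple is taken out; a nipple fits with 1 mm a side.
- tray_b: tray with one nipple (d) in its middle nest: loose aluminium block 63 x 143 x 22 mm in a rimmed platter, left or right. Origin: centre of its underside; y along its three round nests (22 mm wide, 9 mm deep, at y -40, 0, +40 mm), z up. It gives way downward under 0 to 2 N, up to 18 mm, until the beam meets its stop, and may rise or sink when a nipple is taken out; a nipple fits with 1 mm a side.
- tray_b_nest0 (a point): centre of the mouth of an empty nest of tray_b (y = -40 mm along the tray), at the tray's top face.
- tray_b_nest2 (a point): centre of the mouth of an empty nest of tray_b (y = 40 mm along the tray), at the tray's top face.
- nipple_a: brass double nipple standing in a nest of tray_a: thread diameter 20, height 40 mm, hexagon 23 mm across flats at 15 to 25 mm height (flats face its x). Origin: centre of its lower end, z up. Seated, that end is 9 mm under the tray's top face, the hexagon 6 to 16 mm above it. Grip the hexagon with jaws closing along the tray's x.
- nipple_b: brass double nipple like nipple_a, standing in a nest of tray_a.
- nipple_c: brass double nipple like nipple_a, standing in a nest of tray_a.
- nipple_d: brass double nipple like nipple_a, standing in the middle nest of tray_b.
- spare_nut: chrome union nut lying beside the balance, 30 mm; a bystander, origin at the centre of its underside. Leave alone.
- spare_nipple: brass nipple lying on its side beside the balance, 40 mm, not part of the set; a bystander, origin at the centre of its underside. Leave alone.
- seal_tape: roll of black tape lying flat beside the balance, 55 mm; a bystander, origin at the centre of its underside. Leave alone.
- driver: screwdriver, 182 mm; a bystander, origin at the centre of its underside. Leave alone.
- gauge: plug gauge, 106 mm; a bystander, origin at the centre of its underside. Leave alone.
There are look-alikes about, which are no part of the job. What is shaped like the tray_a but purple is not meant. What is shaped like the tray_b but orange is not meant.

How it is judged:
On the way, in this order (a step that is already met when the one before it is completed fails the run):
1. one nipple has gone over: two nipples stand fully seated in each tray, let go (z of nipple_d in the frame of tray_b between 0.01 and 0.0155 m and x of nipple_d in the frame of tray_b between -0.004 and 0.004 m and y of nipple_d in the frame of tray_b between -0.044 and 0.044 m and angle between nipple_d's own z axis and vertical below 0.1 rad and (((z of nipple_a in the frame of tray_b between 0.01 and 0.0155 m and x of nipple_a in the frame of tray_b between -0.004 and 0.004 m and y of nipple_a in the frame of tray_b between -0.044 and 0.044 m and angle between nipple_a's own z axis and vertical below 0.1 rad) and (z of nipple_b in the frame of tray_a between 0.01 and 0.0155 m and x of nipple_b in the frame of tray_a between -0.004 and 0.004 m and y of nipple_b in the frame of tray_a between -0.044 and 0.044 m and angle between nipple_b's own z axis and vertical below 0.1 rad) and (z of nipple_c in the frame of tray_a between 0.01 and 0.0155 m and x of nipple_c in the frame of tray_a between -0.004 and 0.004 m and y of nipple_c in the frame of tray_a between -0.044 and 0.044 m and angle between nipple_c's own z axis and vertical below 0.1 rad)) or ((z of nipple_b in the frame of tray_b between 0.01 and 0.0155 m and x of nipple_b in the frame of tray_b between -0.004 and 0.004 m and y of nipple_b in the frame of tray_b between -0.044 and 0.044 m and angle between nipple_b's own z axis and vertical below 0.1 rad) and (z of nipple_a in the frame of tray_a between 0.01 and 0.0155 m and x of nipple_a in the frame of tray_a between -0.004 and 0.004 m and y of nipple_a in the frame of tray_a between -0.044 and 0.044 m and angle between nipple_a's own z axis and vertical below 0.1 rad) and (z of nipple_c in the frame of tray_a between 0.01 and 0.0155 m and x of nipple_c in the frame of tray_a between -0.004 and 0.004 m and y of nipple_c in the frame of tray_a between -0.044 and 0.044 m and angle between nipple_c's own z axis and vertical below 0.1 rad)) or ((z of nipple_c in the frame of tray_b between 0.01 and 0.0155 m and x of nipple_c in the frame of tray_b between -0.004 and 0.004 m and y of nipple_c in the frame of tray_b between -0.044 and 0.044 m and angle between nipple_c's own z axis and vertical below 0.1 rad) and (z of nipple_a in the frame of tray_a between 0.01 and 0.0155 m and x of nipple_a in the frame of tray_a between -0.004 and 0.004 m and y of nipple_a in the frame of tray_a between -0.044 and 0.044 m and angle between nipple_a's own z axis and vertical below 0.1 rad) and (z of nipple_b in the frame of tray_a between 0.01 and 0.0155 m and x of nipple_b in the frame of tray_a between -0.004 and 0.004 m and y of nipple_b in the frame of tray_a between -0.044 and 0.044 m and angle between nipple_b's own z axis and vertical below 0.1 rad))) and contact force between the fingers and nipple_a below 0.05 N and contact force between the fingers and nipple_b below 0.05 N and contact force between the fingers and nipple_c below 0.05 N and contact force between the fingers and nipple_d below 0.05 N), for 0.2 s.
2. the beam floats level, with nothing of the robot touching the balance (value of joint beam between -0.02 and 0.02 rad and contact force between the fingers and balance below 0.05 N and velocity of joint beam between -0.03 and 0.03 rad/s), for 0.4 s.
At the end, for the whole second after the job is handed in: Two nipples stand upright (within 0.1 rad) and fully seated on the nest floors in each tray, one of the three having gone across; the trays are still in their platters; the beam is at rest (under 0.02 rad/s) and level within 0.02 rad (all of step 1 and value of joint beam between -0.02 and 0.02 rad and velocity of joint beam between -0.02 and 0.02 rad/s); the robot touches nothing.
It fails at once if the robot presses on the balance (base, beam, poise or platters) with more than 10 N (contact force between any of the fingers, the arm and balance above 10 N).
It fails at once if the robot presses on a tray, or presses a nipple into the tray that receives it, with more than 10 N (contact force between any of the fingers, the arm and tray_a above 10 N or contact force between any of the fingers, the arm, nipple_a, nipple_b, nipple_c, nipple_d and tray_b above 10 N).
It fails at once if a tray is lifted or shoved out of its platter (not (z of tray_a in the frame of balance between 0.075 and 0.125 m and distance of tray_a from where it was at the start of the episode below 0.035 m) or not (z of tray_b in the frame of balance between 0.075 and 0.125 m and distance of tray_b from where it was at the start of the episode below 0.035 m)).
It fails at once if another thing on the bench is moved more than 20 mm (distance of any of spare_nut, spare_nipple, seal_tape, driver, gauge from where it was at the start of the episode above 0.02 m).
It also fails if it takes over 72 s, if anything falls off the work surface, if the arm or the gripper's body presses on something with over 40 N, if the wrist force passes 120 N, or if a joint passes its speed limit or range.

### The arm

A 7-joint arm with a two-finger parallel gripper is mounted at the origin on a cart in front of the work surface, level with it; the furniture and walls round the work are solid. World frame = base frame: x ahead of the robot, y to its left, z up, the work surface at z = 0. Lengths are in m, angles in rad, forces in N, time in s.
With the tool pointing down it reaches from about 0.425 to 0.925 m from the base axis. Payload 6.8 kg.
Tool frame: the origin (TCP) lies on the centre line of the jaws, within the pads' length; the fingertips stand 19 mm ahead of it and the grasp point (between the pads) is the TCP (r.tip_extent is the y of the fingertips in the tool frame, in m); y points along the fingers, z is the direction in which the jaws open and shut, and the axes are right-handed (so a half turn about y gives the same grasp; the last joint's range is limited). The gripper opens to 85 mm and grips with 20 to 120 N. Pads are 22 mm wide; open, the fingers measure 114 mm over their backs; the gripper's body (76 mm by 85 mm) begins 54 mm behind the grasp point. The pads swing forward as they close: fully open they stand 13 mm farther back than shut.
Start: joints at [-1.292, 0.477, 0.022, 1.555, -0.011, 1.109, -0.083], TCP at [0.255, 0.625, 0.25] pointing down, gripper open.
Joint ranges: [-2.96, 2.96], [-0.34, 2.1], [-1.41, 1.46], [0.24, 2.44], [-1.37, 4.51], [0.17, 1.92], [-2.96, 2.96]. Speed limits (rad/s): [2.39, 2.39, 3.14, 3.14, 3.14, 3.14, 3.14].

### API

Orientations are given as a rotation vector (axis times angle).
In Python, from bench import r gives the robot as it stands. The module is installed in compiled form; this text tells all that it offers.
- The arm moves only by the tool jog_arm, never from a script. Its argument "motion" is a list of rows, each a list of 3 entries, a list of its own where there are three numbers: the opening, from 0 (shut) to 1 (fully open), then the shift along the tool's x, y, z in m, then the turn, a rotation vector about the tool's x, y, z in degrees. A call has 1 to 10 rows; each row shifts and turns the commanded pose from where the row before left it, along the tool's axes as they then stand; what a row does not reach is not made up. A row lasts 1/12 s, in which the tool goes at most 41.7 mm and 7.16 degrees, less where a joint would pass 70% of its speed; a pose out of reach is approached as far as the arm can. A call with a gripper value outside its range is refused whole. The fingers move at their own pace and stop on an object; "force" is the grip in N (left out, the last holds). Time passes only in rows, so rows that do not move let the fingers close. It gives the time, the measured TCP pose, the force and the opening at its end, in the units of the state.
- r.get_obs(): the state, without advancing time (a new reading comes with each control period).
- r.grab_frame(name): name is "scene" or "top" or "wrist"; returns a dict with "image" (384x512x3 uint8, red, green, blue), "range_z" (384x512 float32, m along the optical axis (not along the pixel's ray), 0 where there is no reading), "fx", "fy", "cx", "cy" (pixels), "k1" (the pictures are not rectified: a ray, as slopes to the right and down, at radius r is drawn at 1 + k1 r^2 times it, then the intrinsics apply), "xyz" and "orientation" of the camera in the world. Camera axes: x right, y down, z forward; pixel columns grow to the right and rows downward; lengths in m; the calibration is good to about 2 mm. A picture is of the moment at which its call begins.
- r.hand_in(): hands the job in, once; it reports no verdict.
The state is a dict: "clock": time; "joints": joint angles; "qvel": joint speeds; "tau": joint torques, N m; "tcp_pos": TCP position; "orientation": TCP orientation; "contact_force": force on the tool from outside, world axes, zero at the start; "moment": the same for the moment, N m; "grip_width": finger opening in m.
Only numpy, scipy, OpenCV 4.12 (cv2) and the standard library are available. Lean on these libraries where they do the work, as an engineer would, in place of code of your own. Each camera call takes 0.05 s, during which the arm holds its last target.

## Working session

There is one attempt and no reset: what is moved stays moved. The work goes in short steps, Python scripts to look and compute and a tool call to move; the robot and the scene stay as the last step left them, time stands still between calls to the robot, and variables do not carry over. Pictures are saved under pics/ and viewed, and the job is handed in when it is done.

Besides the shell and the picture viewer there is one more tool, called after ">>>" by a JSON object that holds its "fn" and its "kwargs", one argument or row to a line. jog_arm: Moves the arm, as the interface text tells. Its arguments: {"type":"object","properties":{"motion":{"type":"array","items":{"type":"array"}},"force":{"type":"number"}},"required":["motion"]}

```bash
mkdir -p pics; cat > h.py <<'E'
import numpy as np, cv2
from scipy.spatial.transform import Rotation as R
from bench import r
def save(f,name,crop=None,scale=1):
    im=f["image"][:,:,::-1]
    if crop: im=im[crop[1]:crop[3],crop[0]:crop[2]]
    if scale!=1: im=cv2.resize(im,None,fx=scale,fy=scale,interpolation=cv2.INTER_CUBIC)
    cv2.imwrite("pics/"+name,im)
def _rot(f):
    o=np.array(f["orientation"]); return R.from_rotvec(o).as_matrix() if o.shape==(3,) else o
def ray(f,u,v):
    K=np.array([[f["fx"],0,f["cx"]],[0,f["fy"],f["cy"]],[0,0,1.]])
    p=cv2.undistortPoints(np.array([[[u,v]]],float),K,np.array([f["k1"],0,0,0.]))[0,0]
    return np.array([p[0],p[1],1.])
def onplane(f,u,v,z):
    d=_rot(f)@ray(f,u,v); c=np.array(f["xyz"]); return c+d*(z-c[2])/d[2]
def pt(f,u,v):
    z=f["range_z"][int(round(v)),int(round(u))]
    return np.array(f["xyz"])+_rot(f)@(ray(f,u,v)*z)
def cloud(f):
    H,W=f["range_z"].shape
    K=np.array([[f["fx"],0,f["cx"]],[0,f["fy"],f["cy"]],[0,0,1.]])
    u,v=np.meshgrid(np.arange(W),np.arange(H))
    p=cv2.undistortPoints(np.stack([u,v],-1).reshape(-1,1,2).astype(float),K,np.array([f["k1"],0,0,0.]))[:,0]
    d=np.c_[p,np.ones(len(p))]*f["range_z"].reshape(-1,1)
    X=d@_rot(f).T+np.array(f["xyz"]); X[f["range_z"].ravel()==0]=np.nan
    return X.reshape(H,W,3)
def proj(f,P):
    p=_rot(f).T@(np.array(P)-np.array(f["xyz"])); a=p[:2]/p[2]; a=a*(1+f["k1"]*(a@a))
    return a*[f["fx"],f["fy"]]+[f["cx"],f["cy"]]
E
python3 - <<'E'
from h import *
o=r.get_obs();print({k:np.round(v,4) for k,v in o.items()}, r.tip_extent)
for n in ["scene","top","wrist"]:
    f=r.grab_frame(n);save(f,n+"0.png");print(n,np.round(f["xyz"],3),np.round(f["orientation"],3),f["fx"],f["k1"])
E
```

```text
{'clock': np.float64(0.0), 'joints': array([-1.2921,  0.4778,  0.0223,  1.5564, -0.0115,  1.1093, -0.0831]), 'qvel': array([ 0.0006, -0.0001, -0.001 ,  0.001 ,  0.0001,  0.0027, -0.001 ]), 'tau': array([-4.00000e-04, -5.96441e+01,  1.60760e+00, -2.81195e+01,
        1.24000e-02,  9.30000e-03, -0.00000e+00]), 'tcp_pos': array([0.2544, 0.6246, 0.2493]), 'orientation': array([-1.5512,  0.3036, -0.3033]), 'contact_force': array([ 0.8291, -0.624 , -0.2573]), 'moment': array([ 0.0424,  0.0344, -0.0344]), 'grip_width': np.float64(0.0851)} 0.019
scene [-0.176  0.988  1.144] [-0.871  2.511 -1.126] 448.6217206441601 -0.17821961562627747
top [0.191 0.038 1.603] [-2.079  2.125 -0.234] 437.2026315218417 0.015334892221451247
wrist [0.191 0.651 0.373] [2.416 1.625 0.214] 288.4358521611597 0.007309845187632406
```

View pics/scene0.png

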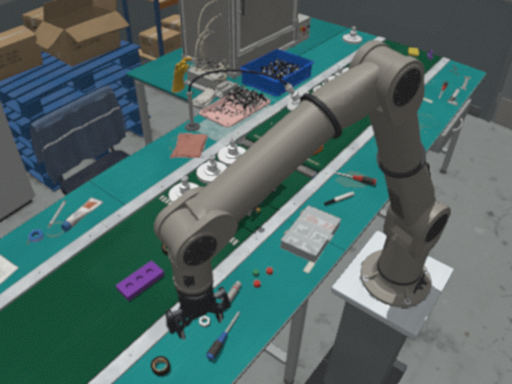

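View pics/top0.png

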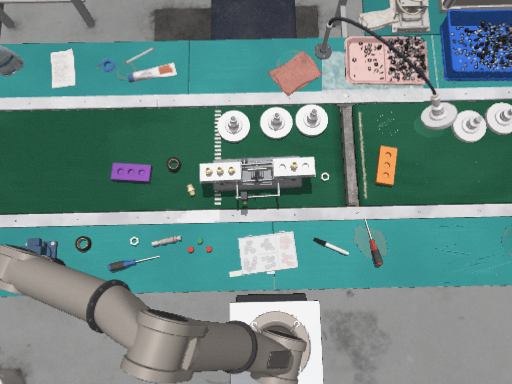

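View pics/wrist0.png

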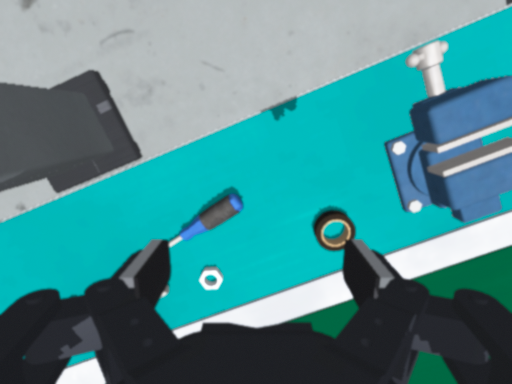

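The top view shows the balance at about (257,175). The left tray, at about (221,171), carries three nipples. The right tray, at about (293,167), carries one. The look-alikes are purple (131,172) and orange (387,166), both off the balance.

```bash
python3 - <<'E'
from h import *
f=r.grab_frame("top");save(f,"top1.png",(180,140,340,225),5)
X=cloud(f)
np.set_printoptions(suppress=True,precision=3)
for uv in [(209,171),(221,171),(233,170),(293,166),(282,167),(305,166),(257,175),(243,200),(245,196),(200,172),(270,200)]: print(uv,X[uv[1],uv[0]])
E
```

```text
(209, 171) [0.594 0.217 0.15 ]
(221, 171) [0.592 0.175 0.151]
(233, 170) [0.596 0.134 0.147]
(293, 166) [ 0.6   -0.072  0.167]
(282, 167) [ 0.61  -0.037  0.121]
(305, 166) [ 0.613 -0.118  0.117]
(257, 175) [0.588 0.052 0.103]
(243, 200) [0.498 0.103 0.104]
(245, 196) [0.509 0.095 0.12 ]
(200, 172) [0.6   0.252 0.116]
(270, 200) [ 0.519  0.006 -0.006]
```

View pics/top1.png

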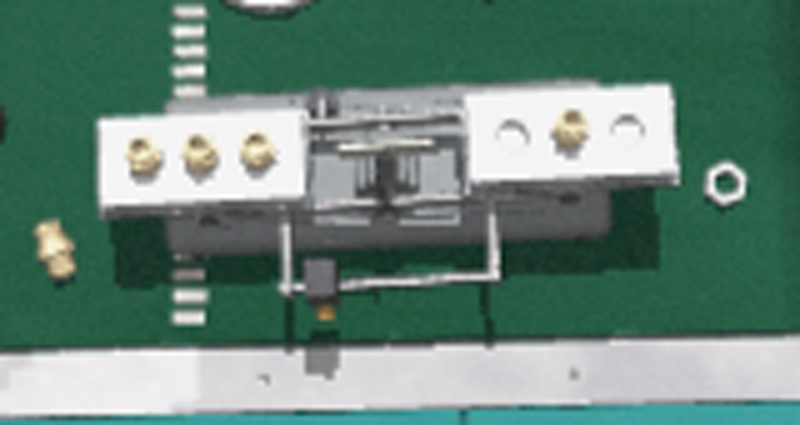

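```bash
cat >> h.py <<'E'
np.set_printoptions(suppress=True,precision=4)
def toolR(): return R.from_rotvec(r.get_obs()["orientation"]).as_matrix()
def plan(target,yawdir=None):
    """shift in tool axes to world target; yaw turn about tool y so that tool z is along +-yawdir"""
    o=r.get_obs();M=toolR();print("t",o["clock"],"tcp",np.array(o["tcp_pos"]),"F",np.array(o["contact_force"]),"w",o["grip_width"])
    print("M",M.tolist() if 0 else np.round(M,4).tolist())
    print("shift(tool)",M.T@(np.array(target)-o["tcp_pos"]))
    if yawdir is not None:
        d=np.array([yawdir[0],yawdir[1],0.]);d/=np.linalg.norm(d)
        for s in (1,-1):
            zt=s*d; yt=np.array([0,0,-1.]); Mt=np.c_[np.cross(yt,zt),yt,zt]
            print("turn(tool deg)",np.degrees(R.from_matrix(M.T@Mt).as_rotvec()))
E
python3 - <<'E'
from h import *
f=r.grab_frame("top");X=cloud(f)
# tray top corners from crop picture px/5+offset
im=f["image"].astype(int)
w=(im.min(2)>225)
n,l,st,c=cv2.connectedComponentsWithStats(w[140:225,180:340].astype(np.uint8))
for i in range(1,n):
    if st[i,4]>100:
        pts=np.argwhere(l==i)[:,::-1]+[180,140]
        rect=cv2.minAreaRect(pts.astype(np.float32));z=np.nanmedian(X[pts[:,1],pts[:,0],2])
        box=np.array([onplane(f,u,v,z)[:2] for u,v in cv2.boxPoints(rect)])
        print(st[i],"z",z,"centre",onplane(f,*rect[0],z)); print(box)
fw=r.grab_frame("wrist"); M=toolR()
print("cam in tool",M.T@(np.array(fw["xyz"])-r.get_obs()["tcp_pos"])); print("camR in tool",M.T@R.from_rotvec(fw["orientation"]).as_matrix())
plan([0.594,0.175,0.30],(1,0.03))
E
```

```text
[ 93  17  42  19 598] z 0.13209816990079382 centre [ 0.6099 -0.0766  0.1321]
[[ 0.6392 -0.0052]
 [ 0.643  -0.1475]
 [ 0.5809 -0.1474]
 [ 0.5771 -0.0063]]
[ 20  22  41  19 501] z 0.11466125015411754 centre [0.6029 0.1819 0.1147]
[[0.632  0.2553]
 [0.6359 0.1112]
 [0.574  0.109 ]
 [0.5702 0.2519]]
[  0  70  40  13 442] z 0.0037802748256486884 centre [0.4622 0.2688 0.0038]
[[0.4864 0.3414]
 [0.4832 0.1966]
 [0.4382 0.1965]
 [0.4414 0.3405]]
cam in tool [-0.0681 -0.1235 -0.    ]
camR in tool [[ 0.0004  0.9648  0.2631]
 [ 0.0013 -0.2631  0.9648]
 [ 1.     -0.0001 -0.0014]]
t 0.3 tcp [0.2546 0.625  0.25  ] F [0.5956 0.2701 0.723 ] w 0.08531606537740306
M [[0.9261, -0.0002, 0.3772], [-0.3772, -0.0005, 0.9261], [0.0001, -1.0, -0.0006]]
shift(tool) [ 0.4841 -0.0498 -0.2887]
turn(tool deg) [ 0.0263 66.1208  0.0207]
turn(tool deg) [   0.0232 -113.8792   -0.0295]
```

>>> {"fn": "jog_arm", "kwargs": {
  "motion": [
    [1,[0.0323,-0.0031,-0.0222],[0,0,0]],
    [1,[0.0323,-0.0031,-0.0222],[0,0,0]],
    [1,[0.0323,-0.0031,-0.0222],[0,0,0]],
    [1,[0.0323,-0.0031,-0.0222],[0,0,0]],
    [1,[0.0323,-0.0031,-0.0222],[0,0,0]],
    [1,[0.0323,-0.0031,-0.0222],[0,0,0]],
    [1,[0.0323,-0.0031,-0.0222],[0,0,0]],
    [1,[0.0323,-0.0031,-0.0222],[0,0,0]],
    [1,[0.0323,-0.0031,-0.0222],[0,0,0]],
    [1,[0.0323,-0.0031,-0.0222],[0,0,0]]
  ]
}}

```text
clock: 1.13
tcp_pos: [0.4707, 0.2959, 0.2817]
orientation: [-1.549, 0.303, -0.304]
contact_force: [0.5, 0.3, -0.8]
grip_width: 0.0854
```

>>> {"fn": "jog_arm", "kwargs": {
  "motion": [
    [1,[0.0323,-0.0031,-0.0222],[0,0,0]],
    [1,[0.0323,-0.0031,-0.0222],[0,0,0]],
    [1,[0.0323,-0.0031,-0.0222],[0,0,0]],
    [1,[0.0323,-0.0031,-0.0222],[0,0,0]],
    [1,[0.0323,-0.0031,-0.0222],[0,0,0]],
    [1,[0.0323,-0.0031,-0.0222],[0,0,0]],
    [1,[0,0,0],[0,7,0]],
    [1,[0,0,0],[0,7,0]],
    [1,[0,0,0],[0,7,0]],
    [1,[0,0,0],[0,7,0]]
  ]
}}

```text
clock: 1.97
tcp_pos: [0.5993, 0.1009, 0.2998]
orientation: [-1.459, 0.689, -0.689]
contact_force: [-0.8, 0.8, -0.7]
grip_width: 0.0855
```

>>> {"fn": "jog_arm", "kwargs": {
  "motion": [
    [1,[0,0,0],[0,7,0]],
    [1,[0,0,0],[0,7,0]],
    [1,[0,0,0],[0,7,0]],
    [1,[0,0,0],[0,7,0]],
    [1,[0,0,0],[0,7,0]],
    [1,[0,0,0],[0,3,0]],
    [1,[0,0,0],[0,0,0]],
    [1,[0,0,0],[0,0,0]]
  ]
}}

```text
clock: 2.63
tcp_pos: [0.5991, 0.1014, 0.2998]
orientation: [-1.225, 1.184, -1.184]
contact_force: [-0.0, 0.3, 0.4]
grip_width: 0.0855
```

```bash
python3 - <<'E'
from h import *
f=r.grab_frame("wrist");save(f,"w1.png");np.save("w1.npy",f,allow_pickle=True)
f=r.grab_frame("top");save(f,"top2.png",(160,120,360,230),4)
plan([0.6,0.10,0.3],(1,0.027))
E
```

```text
t 2.7333 tcp [0.5992 0.1013 0.2999] F [ 0.1817 -0.4104 -0.1911] w 0.08524745863584551
M [[0.0339, -0.0, 0.9994], [-0.9994, 0.0001, 0.0339], [-0.0001, -1.0, -0.0]]
shift(tool) [ 0.0013 -0.0001  0.0008]
turn(tool deg) [ 0.0019  0.3953 -0.007 ]
turn(tool deg) [  -0.011  -179.6047   -0.003 ]
```

View pics/w1.png

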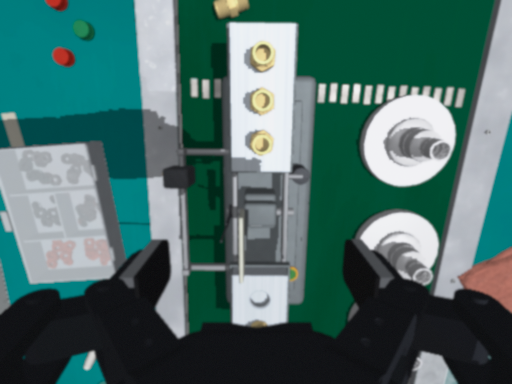

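The wrist view shows the full tray on the left platter, with nipples at (263,55), (262,100) and (262,143). The poise is at (178,177), and the right tray is partly hidden behind the fingers. I'll measure the tray and nipples here.

```bash
cat >> h.py <<'E'
def nipples(f,zmin=0.12,box=None):
    X=cloud(f);im=f["image"].astype(int)
    m=(im[...,0]-im[...,2]>30)&(im[...,0]>110)
    m=cv2.morphologyEx(m.astype(np.uint8),cv2.MORPH_CLOSE,np.ones((3,3)))
    n,l,st,c=cv2.connectedComponentsWithStats(m);out=[]
    for i in range(1,n):
        if st[i,4]<100: continue
        q=l==i; P=X[q]; P=P[~np.isnan(P[:,2])]
        if len(P)<20: continue
        zt=np.percentile(P[:,2],95)
        if zt<zmin: continue
        T=P[P[:,2]>zt-0.004]
        uv=np.argwhere(q&(X[...,2]>zt-0.005))[:,::-1].astype(np.float32)
        (u,v),rad=cv2.minEnclosingCircle(uv)
        print("nipple px",c[i],st[i],"ztop",zt,"top mean",T.mean(0),"n",len(T),"circ",(u,v,rad),"onplane",onplane(f,u,v,zt))
        out.append((onplane(f,u,v,zt),zt))
    return out
def trays(f,zlo,zhi,thr=180):
    X=cloud(f);im=f["image"].astype(int)
    m=((im.min(2)>thr)&(X[...,2]>zlo)&(X[...,2]<zhi)).astype(np.uint8)
    m=cv2.morphologyEx(m,cv2.MORPH_OPEN,np.ones((5,5)))
    n,l,st,c=cv2.connectedComponentsWithStats(m)
    for i in range(1,n):
        if st[i,4]<1500: continue
        pts=np.argwhere(l==i)[:,::-1]; z=np.nanmedian(X[pts[:,1],pts[:,0],2])
        g=np.array([onplane(f,u,v,z)[:2] for u,v in cv2.convexHull(pts.astype(np.int32))[:,0]]).astype(np.float32)
        rc=cv2.minAreaRect(g*1000);print("tray z",z,"px",c[i],"rect",rc,"corners",np.round(cv2.boxPoints(rc)).tolist())
E
python3 - <<'E'
from h import *
f=np.load("w1.npy",allow_pickle=True).item()
nipples(f);trays(f,0.1,0.15)
E
```

```text
nipple px [262.4915  55.699 ] [251  41  24  31 588] ztop 0.14642690015371967 top mean [0.5991 0.2214 0.1451] n 235 circ (263.0, 53.0, 12.16562557220459) onplane [0.5993 0.2216 0.1464]
nipple px [261.9514 100.9028] [251  87  23  28 494] ztop 0.14640909072915897 top mean [0.6004 0.1825 0.145 ] n 213 circ (262.0, 100.0, 11.401854515075684) onplane [0.6    0.1825 0.1464]
nipple px [261.3587 142.4619] [250 130  24  26 446] ztop 0.14648854960377813 top mean [0.6012 0.1431 0.1451] n 182 circ (261.5689697265625, 143.64942932128906, 10.664710998535156) onplane [0.6011 0.1431 0.1465]
tray z 0.11489096393365272 px [263.2208  90.899 ] rect ((600.0733642578125, 182.77627563476562), (62.772064208984375, 141.66064453125), 1.5369261503219604) corners [[567.0, 253.0], [571.0, 111.0], [633.0, 113.0], [630.0, 254.0]]
tray z 0.13306559419309688 px [259.4222 298.7685] rect ((605.662353515625, -37.432472229003906), (62.13800048828125, 62.637290954589844), 1.9953714609146118) corners [[574.0, -7.0], [576.0, -70.0], [638.0, -68.0], [636.0, -5.0]]
```

View pics/top2.png

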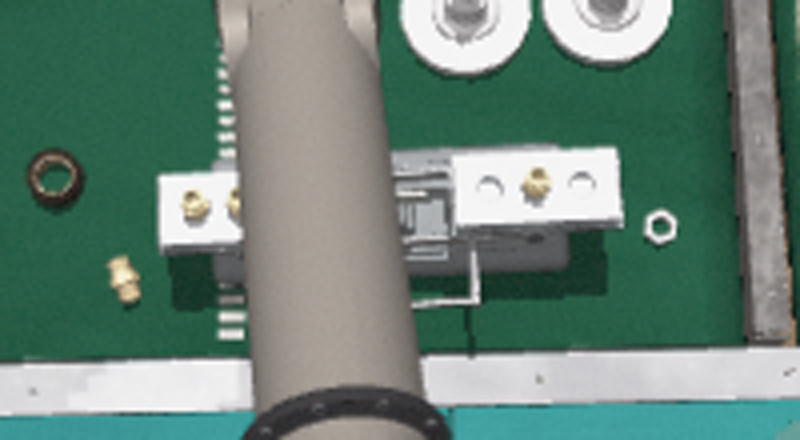

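Tray a and its nipples agree with the given sizes (63 x 142 mm, tops 31.5 mm above the tray face). I'll take the outermost nipple, at pixel (263,55). First I'll go above it and check the finger opening.

>>> {"fn": "jog_arm", "kwargs": {
  "motion": [
    [0.45,[-0.03,0.0125,0.0011],[0,0,0]],
    [0.45,[-0.03,0.0125,0.0011],[0,0,0]],
    [0.45,[-0.03,0.0125,0.0011],[0,0,0]],
    [0.45,[-0.03,0.0125,0.0011],[0,0,0]],
    [0.45,[0,0,0],[0,0,0]],
    [0.45,[0,0,0],[0,0,0]],
    [0.45,[0,0,0],[0,0,0]]
  ],
  "force": 30
}}

```text
clock: 3.32
tcp_pos: [0.6, 0.2207, 0.2499]
orientation: [-1.225, 1.185, -1.186]
contact_force: [0.8, -0.6, 0.1]
grip_width: 0.0383
```

```bash
python3 - <<'E'
from h import *
print(r.tip_extent)
f=r.grab_frame("wrist");save(f,"w2.png")
nipples(f);trays(f,0.1,0.15)
plan([0.5995,0.2216,0.1375],(1,0.025))
X=cloud(f);M=toolR();T=(X-r.get_obs()["tcp_pos"])@M
m=(np.abs(T[...,1])<0.08)&(np.abs(T[...,0])<0.02)&(np.abs(T[...,2])<0.08)
print(m.sum(),[ (np.nanpercentile(T[m&s][:,1],[50,95,100])) for s in (T[...,2]>0.01,T[...,2]<-0.01)])
E
```

```text
0.019
nipple px [257.2231 192.9374] [245 179  26  30 623] ztop 0.1464066588067587 top mean [0.5991 0.2241 0.1452] n 227 circ (257.5, 196.5, 12.020915031433105) onplane [0.5993 0.2241 0.1464]
nipple px [256.8957 235.6021] [245 219  25  34 681] ztop 0.14623340931908885 top mean [0.6    0.184  0.1449] n 239 circ (257.0, 241.0, 11.401854515075684) onplane [0.6001 0.1846 0.1462]
nipple px [256.5952 274.9069] [245 258  25  36 709] ztop 0.14618602666011637 top mean [0.6009 0.1442 0.1449] n 221 circ (256.6538391113281, 281.73077392578125, 10.998343467712402) onplane [0.6011 0.1452 0.1462]
tray z 0.11492002559607231 px [259.9705 222.9783] rect ((600.0236206054688, 182.72994995117188), (62.9858283996582, 142.73092651367188), 1.438584566116333) corners [[567.0, 253.0], [570.0, 111.0], [633.0, 112.0], [630.0, 255.0]]
t 3.3667 tcp [0.6003 0.2199 0.2503] F [ 0.187  -0.0814  0.1626] w 0.03854734264829506
M [[0.031, 0.0007, 0.9995], [-0.9995, -0.0004, 0.031], [0.0005, -1.0, 0.0007]]
shift(tool) [-0.0018  0.1128 -0.0008]
turn(tool deg) [-0.0408  0.3432  0.0269]
turn(tool deg) [   0.0422 -179.6568    0.064 ]
40746 [array([-0.0535, -0.0102,  0.0186]), array([-0.0543, -0.011 ,  0.0181])]
```

View pics/w2.png

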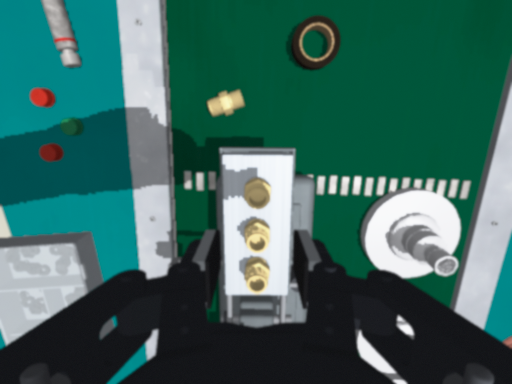

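>>> {"fn": "jog_arm", "kwargs": {
  "motion": [
    [0.45,[-0.0022,0.015,-0.001],[0,0,0]],
    [0.45,[0,0.015,0],[0,0,0]],
    [0.45,[0,0.015,0],[0,0,0]],
    [0.45,[0,0.015,0],[0,0,0]],
    [0.45,[0,0.015,0],[0,0,0]],
    [0.45,[0,0.015,0],[0,0,0]],
    [0.45,[0,0.0123,0],[0,0,0]],
    [0.45,[0,0.009,0],[0,0,0]],
    [0.45,[0,0,0],[0,0,0]],
    [0.45,[0,0,0],[0,0,0]]
  ]
}}

```text
clock: 4.2
tcp_pos: [0.599, 0.2229, 0.1388]
orientation: [-1.224, 1.186, -1.186]
contact_force: [-0.2, 0.4, 1.5]
grip_width: 0.0381
```

```bash
python3 - <<'E'
from h import *
f=r.grab_frame("wrist");save(f,"w3.png",(170,180,340,340),4)
nipples(f);trays(f,0.1,0.15)
plan([0.5995,0.222,0.139],(1,0.025))
X=cloud(f);M=toolR();T=(X-r.get_obs()["tcp_pos"])@M
m=(np.abs(T[...,0])<0.015)&(np.abs(T[...,2])<0.035)&(f["image"].max(2)<90)
for s in (1,-1):
    q=m&(s*T[...,2]>0.008); print(s,q.sum(),np.nanpercentile(T[q][:,1],[50,95,100]))
E
```

```text
nipple px [259.41   274.9238] [ 237  224   46  104 3739] ztop 0.14606749629496876 top mean [0.5991 0.2227 0.1469] n 933 circ (259.5673828125, 287.12835693359375, 41.28285217285156) onplane [0.5993 0.2145 0.1461]
tray z 0.1148735859422939 px [279.4099 199.2475] rect ((607.2206420898438, 245.67506408691406), (45.52191162109375, 17.3045597076416), 1.7938135862350464) corners [[584.0, 254.0], [585.0, 236.0], [630.0, 238.0], [630.0, 255.0]]
t 4.25 tcp [0.5993 0.2232 0.1393] F [ 0.6915 -0.4212 -0.1079] w 0.038686502378482916
M [[0.0315, 0.001, 0.9995], [-0.9995, 0.0003, 0.0315], [-0.0003, -1.0, 0.001]]
shift(tool) [0.0012 0.0003 0.0002]
turn(tool deg) [-0.0553  0.3734 -0.0177]
turn(tool deg) [  -0.0277 -179.6266    0.0868]
1 3454 [-0.0293  0.0065  0.018 ]
-1 3758 [-0.0331  0.0059  0.0159]
```

View pics/w3.png

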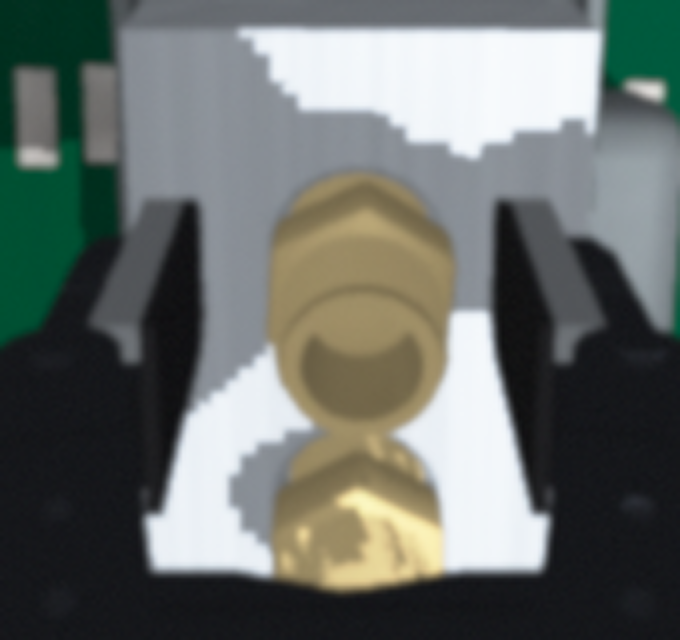

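The nipple sits centred between the pads, and the tips are clear of the tray. Closing now.

>>> {"fn": "jog_arm", "kwargs": {
  "motion": [
    [0.2,[0,0,0],[0,0,0]],
    [0.2,[0,0,0],[0,0,0]],
    [0.2,[0,0,0],[0,0,0]],
    [0.2,[0,0,0],[0,0,0]],
    [0.2,[0,0,0],[0,0,0]],
    [0.2,[0,0,0],[0,0,0]]
  ],
  "force": 25
}}

```text
clock: 4.75
tcp_pos: [0.5995, 0.2237, 0.1397]
orientation: [-1.222, 1.185, -1.186]
contact_force: [-0.2, 0.0, 5.7]
grip_width: 0.0219
```

```bash
python3 - <<'E'
from h import *
f=r.grab_frame("wrist");save(f,"w4.png",(170,180,340,340),4)
plan([0.5995,0.222,0.139],(1,0.025))
E
```

```text
t 4.8 tcp [0.5995 0.2237 0.1397] F [-0.3542 -0.8671  6.8812] w 0.02193573809656104
M [[0.032, 0.0017, 0.9995], [-0.9995, 0.0009, 0.032], [-0.0008, -1.0, 0.0018]]
shift(tool) [ 0.0017  0.0007 -0.0001]
turn(tool deg) [-0.1013  0.4036 -0.0467]
turn(tool deg) [  -0.0732 -179.5963    0.1587]
```

View pics/w4.png

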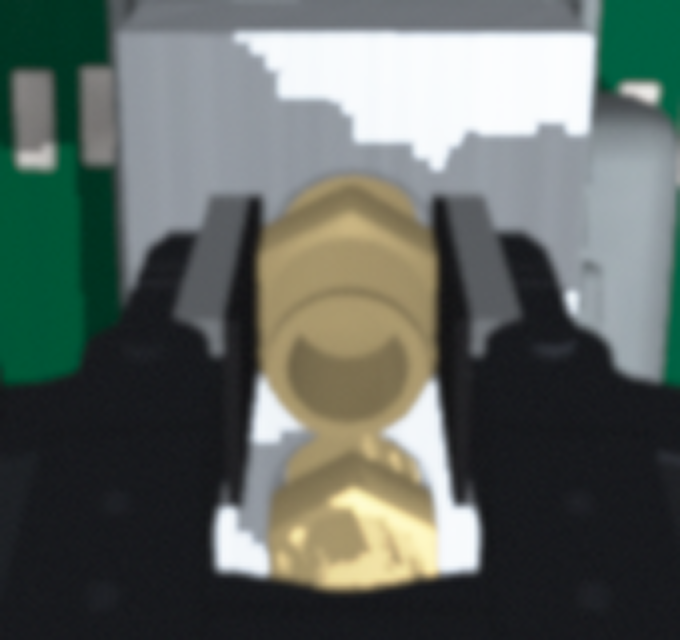

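>>> {"fn": "jog_arm", "kwargs": {
  "motion": [
    [0.2,[0,-0.003,0],[0,0,0]],
    [0.2,[0,-0.003,0],[0,0,0]],
    [0.2,[0,-0.004,0],[0,0,0]],
    [0.2,[0,-0.005,0],[0,0,0]],
    [0.2,[0,-0.006,0],[0,0,0]],
    [0.2,[0,-0.008,0],[0,0,0]],
    [0.2,[0,-0.01,0],[0,0,0]],
    [0.2,[0,-0.02,0],[0,0,0]],
    [0.2,[0,-0.03,0],[0,0,0]],
    [0.2,[0,-0.03,0],[0,0,0]]
  ]
}}

```text
clock: 5.63
tcp_pos: [0.5981, 0.2232, 0.2589]
orientation: [-1.226, 1.186, -1.186]
contact_force: [0.9, 0.1, -0.8]
grip_width: 0.0222
```

```bash
python3 - <<'E'
from h import *
f=r.grab_frame("wrist");save(f,"w5.png")
nipples(f);trays(f,0.1,0.16)
plan([0.60,0.04,0.29],(1,0.025))
E
```

```text
nipple px [256.4752 254.8373] [ 235  219   44   71 2458] ztop 0.26532488615079397 top mean [0.5969 0.2233 0.2641] n 829 circ (256.63067626953125, 267.44317626953125, 21.686738967895508) onplane [0.5969 0.2242 0.2653]
nipple px [505.6611 341.4889] [495 332  17  20 180] ztop 0.3237753607170009 top mean [0.6568 0.238  0.3242] n 13 circ (504.0, 347.0, 8.062357902526855) onplane [0.657  0.2378 0.3238]
tray z 0.11480215188538395 px [261.8918 192.0829] rect ((598.3217163085938, 216.349853515625), (63.23644256591797, 75.18264770507812), 2.948702812194824) corners [[565.0, 252.0], [569.0, 177.0], [632.0, 180.0], [628.0, 256.0]]
t 5.6833 tcp [0.6016 0.224  0.2662] F [1.9217 0.6541 4.1117] w 0.02205147385024076
M [[0.0314, 0.0083, 0.9995], [-0.9995, 0.0042, 0.0314], [-0.004, -1.0, 0.0085]]
shift(tool) [ 0.1838 -0.0246 -0.0071]
turn(tool deg) [-0.4835  0.3689 -0.2291]
turn(tool deg) [  -0.3592 -179.6292    0.758 ]
```

View pics/w5.png

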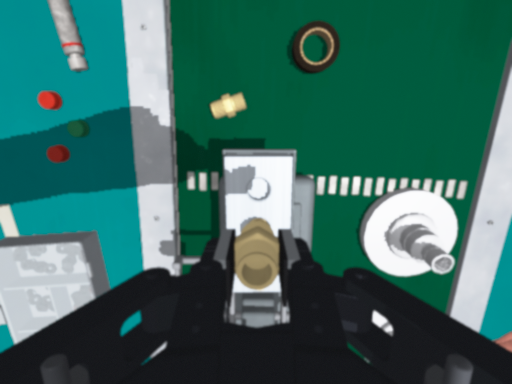

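The nipple is held, the vacated nest is at (259,188), and tray a stayed put. Moving over tray b's outer nest.

>>> {"fn": "jog_arm", "kwargs": {
  "motion": [
    [0.2,[0.033,0,-0.0006],[0,0,0]],
    [0.2,[0.038,0,-0.0006],[0,0,0]],
    [0.2,[0.038,0,-0.0006],[0,0,0]],
    [0.2,[0.038,0,-0.0006],[0,0,0]],
    [0.2,[0.038,0,-0.0006],[0,0,0]],
    [0.2,[0.038,0,-0.0006],[0,0,0]],
    [0.2,[0.038,0,-0.0006],[0,0,0]],
    [0.2,[0.038,0,-0.0006],[0,0,0]],
    [0.2,[0.033,0,-0.0006],[0,0,0]],
    [0.2,[0,0,0],[0,0,0]]
  ]
}}

```text
clock: 6.52
tcp_pos: [0.6026, -0.1183, 0.2592]
orientation: [-1.221, 1.191, -1.198]
contact_force: [-1.0, -0.4, -0.3]
grip_width: 0.022
```

>>> {"fn": "jog_arm", "kwargs": {
  "motion": [
    [0.2,[0,0,0],[0,0,0]],
    [0.2,[0,0,0],[0,0,0]]
  ]
}}

```text
clock: 6.68
tcp_pos: [0.6041, -0.108, 0.258]
orientation: [-1.223, 1.186, -1.185]
contact_force: [0.4, -0.4, -2.2]
grip_width: 0.0221
```

```bash
python3 - <<'E'
from h import *
f=r.grab_frame("wrist");save(f,"w6.png");np.save("w6.npy",f,allow_pickle=True)
nipples(f);trays(f,0.1,0.16)
plan([0.607,-0.117,0.2],(1,0.025))
E
```

```text
nipple px [263.0873 161.3033] [250 146  28  31 699] ztop 0.16444772451698803 top mean [ 0.607  -0.0756  0.1632] n 296 circ (263.4971618652344, 163.65908813476562, 13.134885787963867) onplane [ 0.607  -0.0756  0.1644]
nipple px [256.4211 226.8289] [242 222  31  13 152] ztop 0.2411851435593282 top mean [ 0.6032 -0.0979  0.2412] n 20 circ (257.0, 233.5, 15.008431434631348) onplane [ 0.6028 -0.1003  0.2412]
nipple px [256.2868 256.2953] [ 235  231   43   59 1656] ztop 0.2645013075471078 top mean [ 0.6027 -0.107   0.2634] n 722 circ (256.5975646972656, 267.46746826171875, 21.58917808532715) onplane [ 0.6028 -0.1069  0.2645]
tray z 0.13299188781304325 px [264.7867 140.1921] rect ((606.9279174804688, -73.66578674316406), (63.07711410522461, 137.9114227294922), 1.4369499683380127) corners [[574.0, -6.0], [577.0, -143.0], [640.0, -142.0], [637.0, -4.0]]
t 6.7333 tcp [ 0.6042 -0.107   0.2578] F [-0.1468  0.256  -0.6516] w 0.021675082452367638
M [[0.0337, 0.0003, 0.9994], [-0.9994, 0.001, 0.0337], [-0.001, -1.0, 0.0003]]
shift(tool) [0.0101 0.0578 0.0024]
turn(tool deg) [-0.0166  0.5019 -0.0585]
turn(tool deg) [  -0.0916 -179.4981    0.026 ]
```

View pics/w6.png

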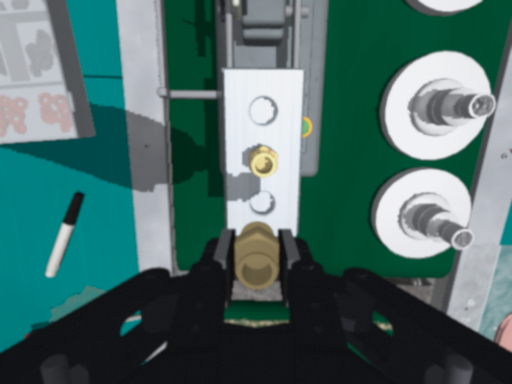

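The right tray is white aluminium with nipple d at (263,162). Its empty nests are at (262,203) and (262,110). I'll enlarge the near one.

```bash
python3 - <<'E'
from h import *
f=np.load("w6.npy",allow_pickle=True).item()
save(f,"w6c.png",(215,60,310,230),3.5)
X=cloud(f);z=X[...,2]
m=((z>0.115)&(z<0.1305)).astype(np.uint8)
n,l,st,c=cv2.connectedComponentsWithStats(m)
for i in range(1,n):
    if st[i,4]>40 and 220<c[i][0]<305: print(c[i],st[i])
for u,v in [(262,203),(262.5,110)]: print(onplane(f,u,v,0.133), z[int(v),int(u)])
for p in [(0.608,-0.117,0.133),(0.606,-0.037,0.133)]: print(proj(f,p))
E
```

```text
[257.474 133.569] [ 221   67   85  167 1000]
[263.0126 110.3471] [250  97  27  28 556]
[262.007  202.1651] [250 191  25  23 430]
[ 0.6079 -0.1164  0.133 ] 0.12473249902659
[ 0.6054 -0.036   0.133 ] 0.12446017561106804
[262.0471 203.6903]
[263.1962 111.2566]
```

View pics/w6c.png

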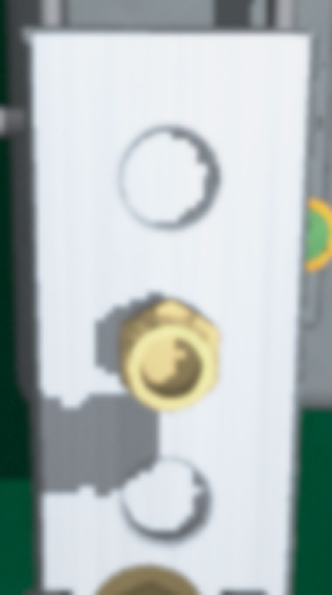

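>>> {"fn": "jog_arm", "kwargs": {
  "motion": [
    [0.2,[0.0048,0,0.0019],[0,0,0]],
    [0.2,[0.0048,0.01,0.0019],[0,0,0]],
    [0.2,[0,0.02,0],[0,0,0]],
    [0.2,[0,0.02,0],[0,0,0]],
    [0.2,[0,0.015,0],[0,0,0]],
    [0.2,[0,0.008,0],[0,0,0]],
    [0.2,[0,0.006,0],[0,0,0]],
    [0.2,[0,0,0],[0,0,0]],
    [0.2,[0,0,0],[0,0,0]],
    [0.2,[0,0,0],[0,0,0]]
  ]
}}

```text
clock: 7.57
tcp_pos: [0.6088, -0.1182, 0.1795]
orientation: [-1.223, 1.184, -1.186]
contact_force: [-0.4, -0.3, -0.6]
grip_width: 0.0222
```

```bash
python3 - <<'E'
from h import *
for i in range(4):
    f=r.grab_frame("wrist");o=r.get_obs();print(o["tcp_pos"])
np.save("w7.npy",f,allow_pickle=True)
save(f,"w7.png",(190,150,330,290),4.2)
nipples(f);trays(f,0.1,0.16)
plan([0.608,-0.117,0.179],(1,0.025))
E
```

```text
[ 0.6088 -0.1182  0.1796]
[ 0.6086 -0.1182  0.1795]
[ 0.6086 -0.1181  0.1794]
[ 0.6085 -0.1181  0.1793]
nipple px [258.637 164.387] [ 238  141   43   48 1584] ztop 0.16465970246782902 top mean [ 0.6071 -0.0756  0.1633] n 689 circ (259.0, 168.46153259277344, 20.3712158203125) onplane [ 0.6071 -0.0755  0.1647]
nipple px [256.5556 226.6944] [241 222  32  12 180] ztop 0.16248926854055915 top mean [ 0.6071 -0.1078  0.1625] n 19 circ (256.5, 233.0, 14.500100135803223) onplane [ 0.607  -0.1102  0.1625]
nipple px [256.3018 256.2281] [ 235  231   44   58 1657] ztop 0.18601101047254218 top mean [ 0.6072 -0.117   0.1849] n 718 circ (256.6693420410156, 267.44354248046875, 21.650535583496094) onplane [ 0.6073 -0.117   0.186 ]
tray z 0.13303937415913203 px [261.2356 102.9399] rect ((606.545166015625, -65.11163330078125), (63.23958206176758, 120.11457061767578), 1.4857425689697266) corners [[573.0, -6.0], [576.0, -126.0], [640.0, -124.0], [637.0, -4.0]]
t 7.7667 tcp [ 0.6085 -0.1181  0.1793] F [-0.7656 -0.8813 -1.1878] w 0.02187034390525036
M [[0.0321, 0.0012, 0.9995], [-0.9995, 0.0, 0.0321], [0.0, -1.0, 0.0012]]
shift(tool) [-0.0011  0.0003 -0.0004]
turn(tool deg) [-0.0716  0.4093  0.    ]
turn(tool deg) [   0.0001 -179.5907    0.1122]
```

View pics/w7.png

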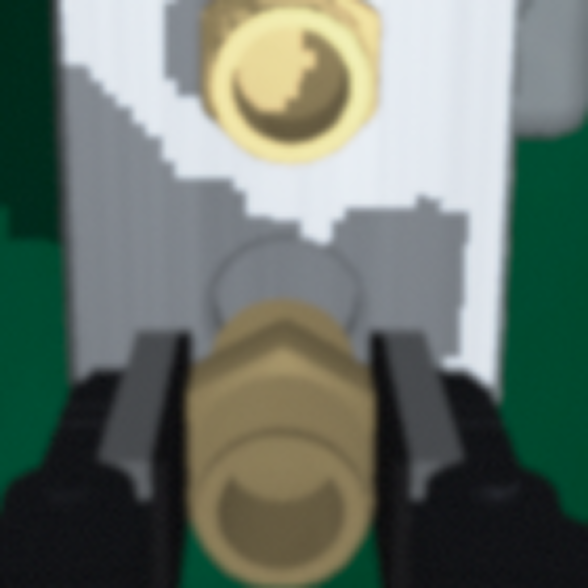

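```bash
python3 - <<'E'
from h import *
f=np.load("w7.npy",allow_pickle=True).item()
P=lambda cx,cy,z: onplane(f,190+(cx+.5)/4.2-.5,150+(cy+.5)/4.2-.5,z)
print("nest L,R",P(209,290,.133),P(362,290,.133),"top rim",P(285,237,.133))
print("nipple top ring L,R",P(189,500,.1865),P(373,500,.1865), "bottom",P(281,585,.1865))
print("tray L,R",P(66,220,.133),P(508,220,.133))
# held nipple: fit points
X=cloud(f);im=f["image"].astype(int)
m=(im[...,0]-im[...,2]>30)&(np.abs(X[...,0]-.608)<.02)&(X[...,1]<-.1)
for a,b in [(.140,.150),(.150,.155),(.156,.165),(.166,.172),(.173,.182),(.182,.188)]:
    Q=X[m&(X[...,2]>a)&(X[...,2]<b)]
    if len(Q): print(a,b,len(Q),"x range",np.percentile(Q[:,0],[2,50,98]),"y",np.percentile(Q[:,1],[2,50,98]))
E
```

```text
nest L,R [ 0.5964 -0.1133  0.133 ] [ 0.6192 -0.1126  0.133 ] top rim [ 0.6075 -0.1047  0.133 ]
nipple top ring L,R [ 0.5974 -0.1176  0.1865] [ 0.6171 -0.117   0.1865] bottom [ 0.6076 -0.1277  0.1865]
tray L,R [ 0.5753 -0.1031  0.133 ] [ 0.64  -0.101  0.133]
0.14 0.15 47 x range [0.5993 0.6073 0.6149] y [-0.1134 -0.1103 -0.1091]
0.15 0.155 93 x range [0.599  0.6062 0.6154] y [-0.1143 -0.1103 -0.109 ]
0.156 0.165 76 x range [0.5987 0.6066 0.615 ] y [-0.1118 -0.1085 -0.1061]
0.166 0.172 670 x range [0.5964 0.6071 0.6179] y [-0.126  -0.1122 -0.1064]
0.173 0.182 616 x range [0.5981 0.6073 0.6162] y [-0.1265 -0.1155 -0.1092]
0.182 0.188 841 x range [0.5981 0.6073 0.6163] y [-0.1276 -0.1173 -0.1095]
```

>>> {"fn": "jog_arm", "kwargs": {
  "motion": [
    [0.2,[-0.0023,0.003,0.0004],[0,0,0]],
    [0.2,[0,0.003,0],[0,0,0]],
    [0.2,[0,0.002,0],[0,0,0]],
    [0.2,[0,0.001,0],[0,0,0]],
    [0.2,[0,0,0],[0,0,0]],
    [0.2,[0,0,0],[0,0,0]]
  ]
}}

```text
clock: 8.27
tcp_pos: [0.6083, -0.1158, 0.1695]
orientation: [-1.224, 1.186, -1.186]
contact_force: [0.1, 0.4, -0.8]
grip_width: 0.0221
```

```bash
python3 - <<'E'
from h import *
f=r.grab_frame("wrist")
np.save("w8.npy",f,allow_pickle=True)
save(f,"w8.png",(215,190,305,280),6.5)
plan([0.608,-0.116,0.1577])
X=cloud(f);im=f["image"].astype(int)
m=(im[...,0]-im[...,2]>30)&(np.abs(X[...,0]-.608)<.02)&(X[...,1]<-.1)
for a,b in [(.133,.1375),(.137,.147),(.147,.154),(.156,.162),(.163,.172),(.172,.18)]:
    Q=X[m&(X[...,2]>a)&(X[...,2]<b)]
    if len(Q): print(a,b,len(Q),"x range",np.percentile(Q[:,0],[2,50,98]),"y",np.percentile(Q[:,1],[2,50,98]))
E
```

```text
t 8.3167 tcp [ 0.6084 -0.1158  0.1695] F [ 0.1011 -0.4636 -0.5794] w 0.022253363597208222
M [[0.0319, -0.0001, 0.9995], [-0.9995, -0.0, 0.0319], [0.0, -1.0, -0.0001]]
shift(tool) [ 0.0002  0.0118 -0.0004]
0.133 0.1375 8 x range [0.6002 0.6033 0.6076] y [-0.11   -0.1082 -0.1074]
0.137 0.147 155 x range [0.5986 0.6064 0.615 ] y [-0.1119 -0.108  -0.1067]
0.147 0.154 52 x range [0.5982 0.6061 0.6144] y [-0.1088 -0.106  -0.1036]
0.156 0.162 665 x range [0.5962 0.6069 0.6177] y [-0.1236 -0.1099 -0.104 ]
0.163 0.172 621 x range [0.5977 0.607  0.6159] y [-0.1241 -0.1126 -0.1068]
0.172 0.18 826 x range [0.598 0.607 0.616] y [-0.1251 -0.1148 -0.1073]
```

View pics/w8.png

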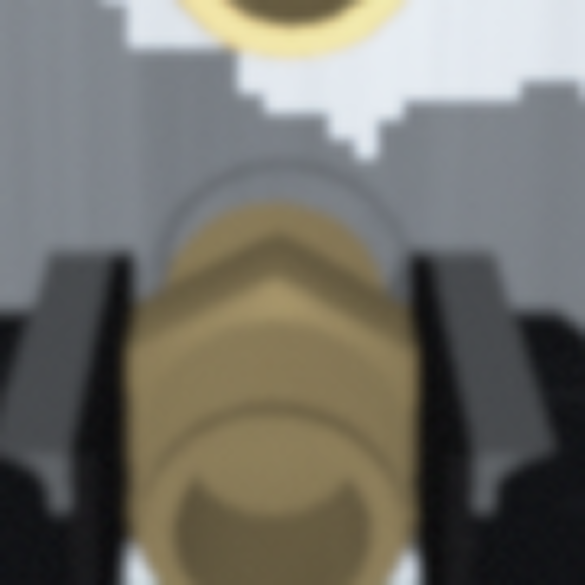

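```bash
python3 - <<'E'
from h import *
f=np.load("w8.npy",allow_pickle=True).item()
P=lambda cx,cy,z: onplane(f,215+(cx+.5)/6.5-.5,190+(cy+.5)/6.5-.5,z)
print("rim top",P(283,160,.133),"L",P(158,240,.133),"R",P(408,240,.133))
for z in (.1345,.1355,.1365): print("nipple edge",z,P(279,203,z),P(172,260,z),P(386,260,z))
g=f["image"].mean(2)
for v in range(210,228): print(v,np.round(g[v,250:268:4]),f["image"][v,258])
E
```

```text
rim top [ 0.6075 -0.1042  0.133 ] L [ 0.5964 -0.1122  0.133 ] R [ 0.6192 -0.1115  0.133 ]
nipple edge 0.1345 [ 0.6073 -0.1077  0.1345] [ 0.5978 -0.1135  0.1345] [ 0.6172 -0.1129  0.1345]
nipple edge 0.1355 [ 0.6073 -0.1074  0.1355] [ 0.5978 -0.1131  0.1355] [ 0.6171 -0.1125  0.1355]
nipple edge 0.1365 [ 0.6073 -0.107   0.1365] [ 0.5979 -0.1127  0.1365] [ 0.617  -0.1121  0.1365]
210 [126. 129. 129. 125. 206.] [123 129 135]
211 [127. 129. 129. 125. 172.] [123 128 135]
212 [127. 129. 129. 125. 141.] [123 128 135]
213 [127. 127. 126. 123. 130.] [120 125 132]
214 [125. 122. 120. 119. 127.] [115 119 125]
215 [121. 116. 117. 115. 121.] [112 116 122]
216 [115. 118. 120. 118. 116.] [115 120 126]
217 [114. 124. 125. 124. 117.] [119 124 131]
218 [120. 126. 126. 127. 123.] [120 126 131]
219 [124. 126. 126. 127. 127.] [122 126 130]
220 [126. 125. 123. 128. 129.] [125 124 121]
221 [124. 121. 119. 125. 128.] [130 123 105]
222 [121. 117. 115. 119. 126.] [133 121  92]
223 [118. 115. 114. 114. 122.] [134 121  87]
224 [115. 115. 113. 114. 117.] [133 119  86]
225 [115. 113. 107. 113. 113.] [126 113  81]
226 [115. 107.  96. 110. 112.] [113 102  73]
227 [113.  97.  89. 104. 112.] [105  94  67]
```

>>> {"fn": "jog_arm", "kwargs": {
  "motion": [
    [0.2,[-0.0018,0,0.0004],[0,0,0]],
    [0.2,[0,0.001,0],[0,0,0]],
    [0.2,[0,0.0015,0],[0,0,0]],
    [0.2,[0,0.0015,0],[0,0,0]],
    [0.2,[0,0.0015,0],[0,0,0]],
    [0.2,[0,0,0],[0,0,0]],
    [0.2,[0,0,0],[0,0,0]]
  ]
}}

```text
clock: 8.9
tcp_pos: [0.6089, -0.1139, 0.1641]
orientation: [-1.224, 1.185, -1.186]
contact_force: [-0.1, 0.1, 1.0]
grip_width: 0.0221
```

```bash
python3 - <<'E'
from h import *
f=r.grab_frame("wrist")
np.save("w9.npy",f,allow_pickle=True)
save(f,"w9.png",(215,190,305,280),6.5)
plan([0.608,-0.116,0.1577]);trays(f,.1,.15)
E
```

```text
t 8.95 tcp [ 0.6089 -0.1139  0.1642] F [-0.2332  0.5209  1.9419] w 0.021832358386870306
M [[0.032, 0.0003, 0.9995], [-0.9995, -0.0, 0.032], [0.0, -1.0, 0.0003]]
shift(tool) [ 0.002   0.0065 -0.0009]
tray z 0.13049721430352804 px [260.9806 101.2341] rect ((606.3750610351562, -53.21479034423828), (63.11164093017578, 96.086669921875), 1.5828031301498413) corners [[574.0, -6.0], [576.0, -102.0], [639.0, -100.0], [637.0, -4.0]]
```

View pics/w9.png

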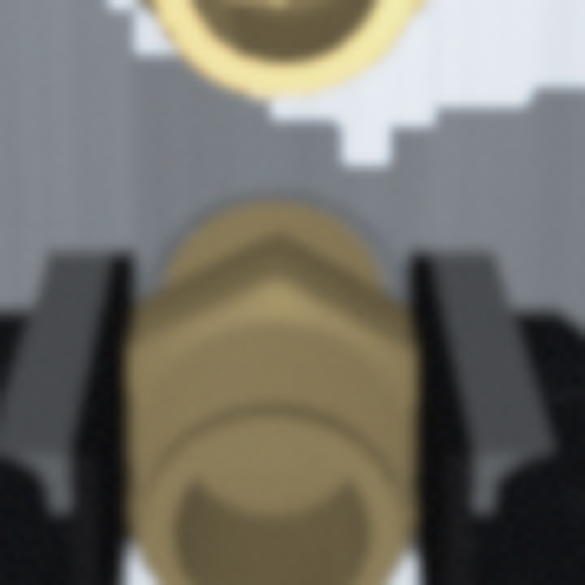

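```bash
python3 - <<'E'
from h import *
f=np.load("w9.npy",allow_pickle=True).item()
im=f["image"][205:245,232:282,::-1].astype(float)
im=np.clip((im-60)*2.2,0,255).astype(np.uint8)
cv2.imwrite("pics/w9e.png",cv2.resize(im,None,fx=14,fy=14,interpolation=cv2.INTER_CUBIC))
E
```

```text
(no output)
```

View pics/w9e.png

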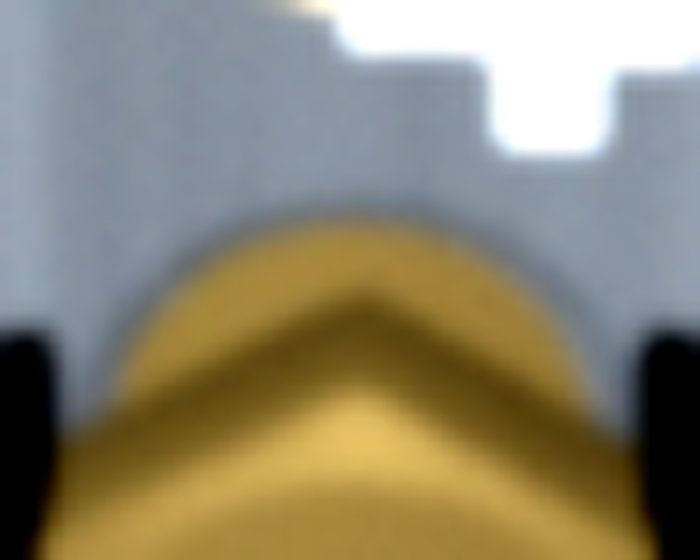

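>>> {"fn": "jog_arm", "kwargs": {
  "motion": [
    [0.2,[0,-0.002,0],[0,0,0]],
    [0.2,[0.001,-0.001,0],[0,0,0]],
    [0.2,[0,0.001,0],[0,0,0]],
    [0.2,[0,0.001,0],[0,0,0]],
    [0.2,[0,0.001,0],[0,0,0]],
    [0.2,[0,0.001,0],[0,0,0]],
    [0.2,[0,0,0],[0,0,0]],
    [0.2,[0,0,0],[0,0,0]]
  ]
}}

```text
clock: 9.62
tcp_pos: [0.6087, -0.1148, 0.1629]
orientation: [-1.225, 1.186, -1.185]
contact_force: [-0.8, -1.0, -1.4]
grip_width: 0.0221
```

```bash
cat >>h.py <<'E'
def look(name):
    f=r.grab_frame("wrist")
    np.save(name+".npy",f,allow_pickle=True)
    im=f["image"][200:250,228:286,::-1].astype(float)
    im=np.clip((im-60)*2.2,0,255).astype(np.uint8)
    cv2.imwrite("pics/"+name+".png",cv2.resize(im,None,fx=12,fy=12,interpolation=cv2.INTER_CUBIC))
    plan([0.608,-0.116,0.1577]);trays(f,.1,.15)
E
python3 -c "
from h import *
look('w10')"
```

```text
t 9.6667 tcp [ 0.6087 -0.1148  0.163 ] F [ 0.2849  0.8885 -1.0287] w 0.021842668634240527
M [[0.0321, -0.0002, 0.9995], [-0.9995, 0.0, 0.0321], [-0.0, -1.0, -0.0002]]
shift(tool) [ 0.0012  0.0053 -0.0008]
tray z 0.13304451594650224 px [261.8081  99.4732] rect ((606.388916015625, -53.20811462402344), (63.032535552978516, 96.37458801269531), 1.5598033666610718) corners [[574.0, -6.0], [576.0, -102.0], [639.0, -101.0], [637.0, -4.0]]
```

View pics/w10.png

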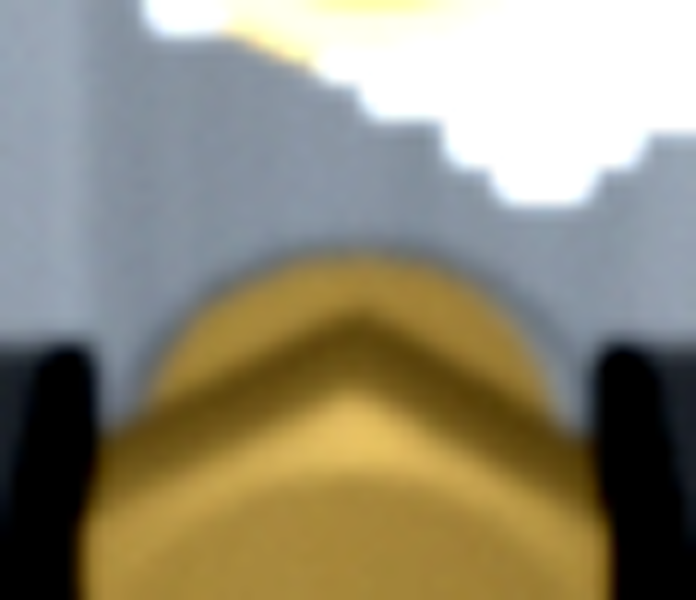

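It's in: the nipple's lower end is about 3.5 mm below the tray face, and the tray has come back up to 0.133. Lowering the rest of the way.

>>> {"fn": "jog_arm", "kwargs": {
  "motion": [
    [0.2,[0,0.001,0],[0,0,0]],
    [0.2,[0,0.001,0],[0,0,0]],
    [0.2,[0,0.001,0],[0,0,0]],
    [0.2,[0,0.001,0],[0,0,0]],
    [0.2,[0,0.0005,0],[0,0,0]],
    [0.2,[0,0,0],[0,0,0]],
    [0.2,[0,0,0],[0,0,0]]
  ]
}}

```text
clock: 10.25
tcp_pos: [0.6088, -0.1148, 0.1585]
orientation: [-1.224, 1.186, -1.185]
contact_force: [-0.2, -0.2, -0.5]
grip_width: 0.0221
```

```bash
python3 -c "
from h import *
look('w11')"
```

```text
t 10.3 tcp [ 0.6088 -0.1149  0.1586] F [-0.448   0.3224 -0.2291] w 0.02185540395050134
M [[0.0321, -0.0, 0.9995], [-0.9995, 0.0, 0.0321], [-0.0, -1.0, -0.0]]
shift(tool) [ 0.0011  0.0009 -0.0008]
tray z 0.1330364185253147 px [261.8785  98.4793] rect ((606.4430541992188, -53.343074798583984), (63.04814529418945, 96.62957000732422), 1.5649579763412476) corners [[574.0, -6.0], [576.0, -103.0], [639.0, -101.0], [637.0, -4.0]]
```

View pics/w11.png

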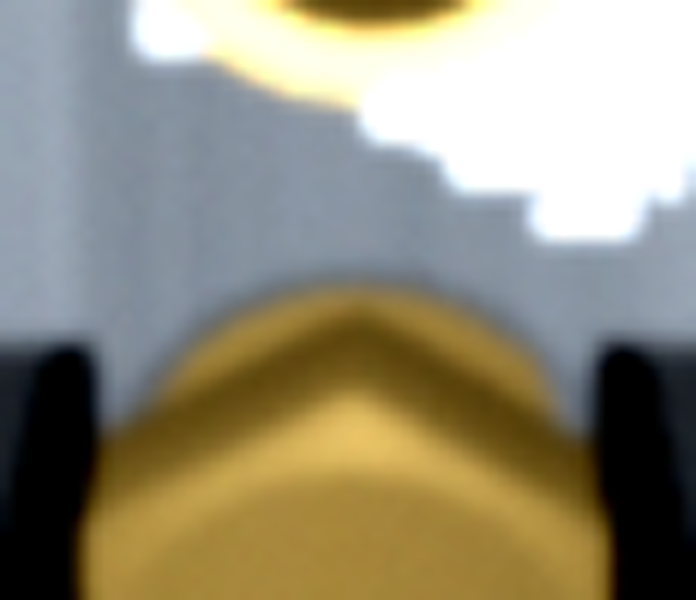

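>>> {"fn": "jog_arm", "kwargs": {
  "motion": [
    [0.45,[0,0,0],[0,0,0]],
    [0.45,[0,0,0],[0,0,0]],
    [0.45,[0,0,0],[0,0,0]],
    [0.45,[0,0,0],[0,0,0]],
    [0.45,[0,0,0],[0,0,0]],
    [0.45,[0,0,0],[0,0,0]]
  ]
}}

```text
clock: 10.8
tcp_pos: [0.6088, -0.1149, 0.1586]
orientation: [-1.224, 1.186, -1.186]
contact_force: [-1.0, -0.2, -0.1]
grip_width: 0.0383
```

>>> {"fn": "jog_arm", "kwargs": {
  "motion": [
    [0.45,[0,-0.01,0],[0,0,0]],
    [0.45,[0,-0.015,0],[0,0,0]],
    [0.45,[0,-0.025,0],[0,0,0]],
    [0.45,[0,-0.04,0],[0,0,0]],
    [0.45,[0,-0.02,0],[0,0,0]],
    [0.45,[-0.035,0,0],[0,0,0]],
    [0.45,[-0.035,0,0],[0,0,0]],
    [0.45,[0,0,0],[0,0,0]],
    [0.45,[0,0,0],[0,0,0]]
  ]
}}

```text
clock: 11.55
tcp_pos: [0.6067, -0.0418, 0.2692]
orientation: [-1.225, 1.182, -1.181]
contact_force: [-0.4, -0.9, -0.6]
grip_width: 0.0385
```

```bash
python3 - <<'E'
from h import *
f=r.grab_frame("wrist");np.save("w12.npy",f,allow_pickle=True)
save(f,"w12.png")
nipples(f,.12);trays(f,.1,.15)
X=cloud(f)
plan([0.5,0.06,0.2])
E
```

```text
nipple px [256.7771 231.4804] [245 216  25  33 637] ztop 0.16439764489632105 top mean [ 0.6069 -0.0751  0.1632] n 238 circ (256.86273193359375, 237.06863403320312, 11.55235481262207) onplane [ 0.6069 -0.0745  0.1644]
nipple px [256.0286 270.3333] [245 254  24  35 630] ztop 0.1644931540339719 top mean [ 0.6076 -0.1147  0.1633] n 217 circ (256.0, 277.6363525390625, 11.121156692504883) onplane [ 0.6076 -0.1134  0.1645]
tray z 0.13308471449344655 px [259.9955 216.482 ] rect ((606.880859375, -76.12806701660156), (62.78718185424805, 142.128662109375), 1.3649654388427734) corners [[574.0, -6.0], [577.0, -148.0], [640.0, -146.0], [637.0, -4.0]]
t 11.6 tcp [ 0.6066 -0.0441  0.2692] F [-0.2847 -0.3963  0.9084] w 0.038359389734984886
M [[0.0341, 0.0004, 0.9994], [-0.9994, 0.0001, 0.0341], [-0.0001, -1.0, 0.0004]]
shift(tool) [-0.1076  0.0692 -0.103 ]
```

View pics/w12.png

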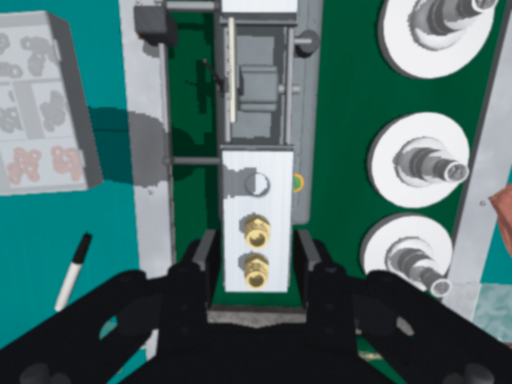

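Both nipples in tray b top out at 0.1645, the same seated height. The tray is still on the high side, so the beam is at its −0.07 stop. Next I'll locate the poise. It is partly in view at (152,25), so I'll use the earlier w1 frame.

```bash
python3 - <<'E'
from h import *
f=np.load("w1.npy",allow_pickle=True).item();X=cloud(f)
save(f,"w1c.png",(150,135,220,285),4)
m=(f["image"].max(2)<70)&(np.abs(X[...,0]-.51)<.03)&(X[...,1]>.06)&(X[...,1]<.13)&(X[...,2]>.07)&(X[...,2]<.14)
Q=X[m];print(len(Q),np.percentile(Q,[2,50,98],axis=0))
T=Q[Q[:,2]>np.percentile(Q[:,2],95)-.003];print("top",len(T),T.min(0),T.max(0),T.mean(0))
m=(np.abs(X[...,0]-.51)<.012)&(X[...,1]<.15)&(X[...,1]>-.04)&(X[...,2]>.07)
for y in np.arange(-.03,.14,.01):
    q=X[m&(np.abs(X[...,1]-y)<.003)]
    if len(q): print(round(y,3),len(q),"z",np.percentile(q[:,2],[10,50,95]),"x",q[:,0].mean())
E
```

```text
715 [[0.4991 0.0907 0.0792]
 [0.5142 0.1034 0.1197]
 [0.5245 0.1224 0.122 ]]
top 436 [0.4973 0.0903 0.1188] [0.5241 0.1113 0.1234] [0.5114 0.1013 0.1206]
-0.02 77 z [0.0866 0.1004 0.1045] x 0.515819131472276
-0.01 27 z [0.0914 0.0998 0.1015] x 0.5140405118301592
0.0 27 z [0.0904 0.0991 0.1007] x 0.5141184541154689
0.01 27 z [0.0925 0.0985 0.1   ] x 0.5131501304871422
0.02 29 z [0.0896 0.0975 0.099 ] x 0.5132060773371969
0.03 27 z [0.0873 0.0969 0.0981] x 0.5132021314662654
0.04 29 z [0.0909 0.0963 0.0981] x 0.5125004816930141
0.05 29 z [0.0886 0.0956 0.0975] x 0.5125384572341424
0.06 29 z [0.0858 0.0951 0.0967] x 0.5124062446596847
0.07 30 z [0.0894 0.0947 0.0958] x 0.5118864544098705
0.08 29 z [0.0903 0.0935 0.0953] x 0.5115886888967759
0.09 45 z [0.1198 0.121  0.122 ] x 0.5107817879105205
0.1 122 z [0.1197 0.1209 0.122 ] x 0.5101034901363444
0.11 192 z [0.0883 0.1179 0.1207] x 0.5104044283692933
0.12 45 z [0.0785 0.0904 0.0932] x 0.5118780059446506
0.13 34 z [0.0784 0.0867 0.0937] x 0.5121203131732756
```

View pics/w1c.png

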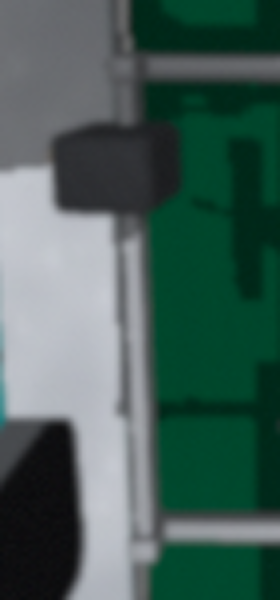

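The poise is centred at (0.511, 0.101), with its top at 0.121 and its left face at y≈0.112, which is joint value about +0.050. I'll close the fingers and go above the free end of the bar, to its left.

>>> {"fn": "jog_arm", "kwargs": {
  "motion": [
    [0,[-0.0368,0,-0.0181],[0,0,0]],
    [0,[-0.0368,0,-0.0181],[0,0,0]],
    [0,[-0.0368,0,-0.0181],[0,0,0]],
    [0,[-0.0368,0,-0.0181],[0,0,0]],
    [0,[-0.0368,0,-0.0181],[0,0,0]],
    [0,[0,0.02,0],[0,0,0]],
    [0,[0,0.02,0],[0,0,0]],
    [0,[0,0.02,0],[0,0,0]],
    [0,[0,0,0],[0,0,0]],
    [0,[0,0,0],[0,0,0]]
  ],
  "force": 20
}}

```text
clock: 12.43
tcp_pos: [0.5101, 0.1346, 0.2084]
orientation: [-1.225, 1.188, -1.188]
contact_force: [-0.0, 0.6, 0.6]
grip_width: 0.0001
```

```bash
cat >>h.py <<'E'
def poise(f):
    X=cloud(f)
    m=(f["image"].max(2)<75)&(np.abs(X[...,0]-.512)<.02)&(X[...,1]>-.02)&(X[...,1]<.13)&(X[...,2]>.114)&(X[...,2]<.132)
    Q=X[m]
    if len(Q)>20: print("poise",len(Q),np.percentile(Q,[2,50,98],axis=0).tolist())
E
python3 - <<'E'
from h import *
f=r.grab_frame("wrist");np.save("w13.npy",f,allow_pickle=True)
save(f,"w13.png")
nipples(f,.12);trays(f,.1,.15);poise(f)
plan([0.51,0.137,0.13])
X=cloud(f);T=(X-r.get_obs()["tcp_pos"])@toolR()
m=(np.abs(T[...,0])<0.03)&(np.abs(T[...,2])<0.035)&(T[...,1]<.04)&(T[...,1]>0.0)
q=T[m];print(len(q),np.percentile(q,[0,2,50,98,100],axis=0))
E
```

```text
nipple px [389.5541 147.7757] [ 366  130   49   37 1119] ztop 0.14616681788092156 top mean [0.598  0.1829 0.145 ] n 434 circ (398.0, 150.0, 16.643415451049805) onplane [0.5976 0.1832 0.1462]
nipple px [383.167  202.6489] [ 361  185   46   38 1048] ztop 0.14620127583704184 top mean [0.5997 0.1435 0.1449] n 393 circ (390.90972900390625, 209.11317443847656, 15.40813159942627) onplane [0.5992 0.1435 0.1462]
tray z 0.11473866234980803 px [381.4944 126.2024] rect ((599.4524536132812, 182.36929321289062), (62.798622131347656, 142.6040496826172), 1.9379987716674805) corners [[566.0, 253.0], [570.0, 110.0], [633.0, 112.0], [628.0, 255.0]]
poise 36 [[0.4965172507970245, 0.1077770816427223, 0.11420310825139533], [0.5207757619755191, 0.11020652708757192, 0.11807763283752659], [0.5233680709070155, 0.11186600539930455, 0.11999894317132427]]
t 12.4833 tcp [0.5109 0.1349 0.2094] F [-0.5327 -0.4425  0.2063] w 3.4095638911292614e-06
M [[0.03, 0.0005, 0.9996], [-0.9996, -0.0004, 0.03], [0.0004, -1.0, 0.0005]]
shift(tool) [-0.0021  0.0794 -0.0008]
653 [[-0.0119  0.     -0.0157]
 [-0.0117  0.0002 -0.015 ]
 [-0.0109  0.0067 -0.0024]
 [-0.0068  0.0163  0.0107]
 [-0.0064  0.0178  0.0114]]
```

View pics/w13.png

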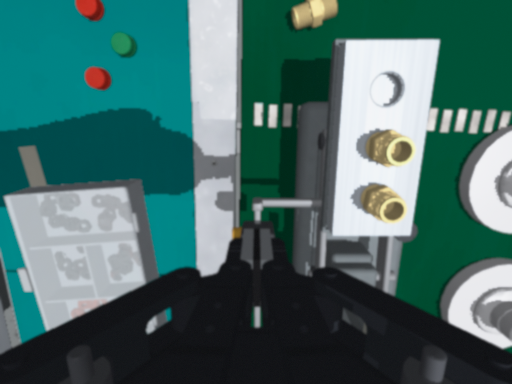

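>>> {"fn": "jog_arm", "kwargs": {
  "motion": [
    [0,[-0.002,0.02,0],[0,0,0]],
    [0,[0,0.02,0],[0,0,0]],
    [0,[0,0.02,0],[0,0,0]],
    [0,[0,0.012,0],[0,0,0]],
    [0,[0,0.006,0],[0,0,0]],
    [0,[0,0.003,0],[0,0,0]],
    [0,[0,0,0],[0,0,0]],
    [0,[0,0,0],[0,0,0]]
  ]
}}

```text
clock: 13.15
tcp_pos: [0.511, 0.1381, 0.1287]
orientation: [-1.222, 1.185, -1.186]
contact_force: [-0.7, -0.5, 0.7]
grip_width: 0.0
```

```bash
python3 - <<'E'
from h import *
f=r.grab_frame("wrist");save(f,"w14.png",(180,170,420,350),3);poise(f);trays(f,.1,.15)
plan([0.511,0.126,0.128],(1,.027))
E
```

```text
tray z 0.11475158586221679 px [439.3871 130.6658] rect ((599.5617065429688, 182.30709838867188), (62.79684829711914, 143.1185302734375), 1.9746354818344116) corners [[566.0, 253.0], [571.0, 110.0], [633.0, 112.0], [628.0, 255.0]]
t 13.2 tcp [0.511  0.1382 0.1287] F [ 0.6014 -0.3565 -0.254 ] w -8.371762316558514e-06
M [[0.0317, 0.0017, 0.9995], [-0.9995, 0.0008, 0.0317], [-0.0008, -1.0, 0.0018]]
shift(tool) [ 0.0122  0.0007 -0.0004]
turn(tool deg) [-0.1007  0.2706 -0.0444]
turn(tool deg) [  -0.0696 -179.7293    0.158 ]
```

View pics/w14.png

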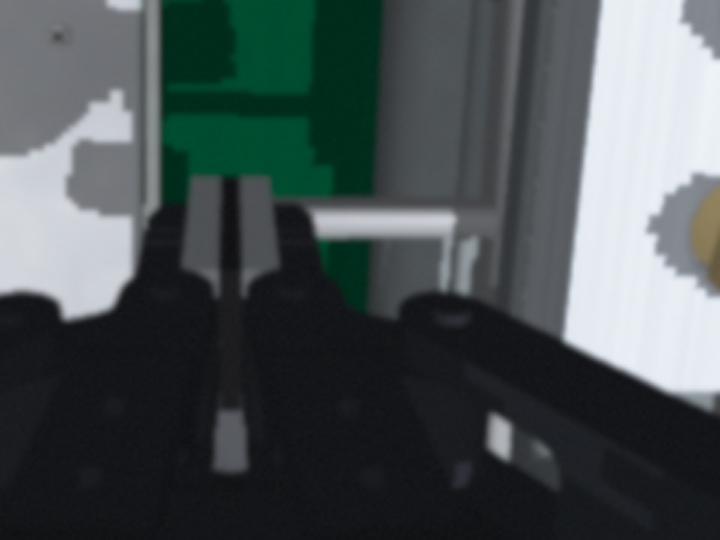

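The fingertips are above the bracket, to the left of the poise. I'll push slowly along tool +x.

>>> {"fn": "jog_arm", "kwargs": {
  "motion": [
    [0,[0.004,0,0],[0,0,0]],
    [0,[0.004,0,0],[0,0,0]],
    [0,[0.003,0,0],[0,0,0]],
    [0,[0.002,0,0],[0,0,0]],
    [0,[0.002,0,0],[0,0,0]],
    [0,[0.002,0,0],[0,0,0]],
    [0,[0.002,0,0],[0,0,0]],
    [0,[0.002,0,0],[0,0,0]],
    [0,[0.002,0,0],[0,0,0]],
    [0,[0,0,0],[0,0,0]]
  ]
}}

```text
clock: 14.03
tcp_pos: [0.511, 0.1149, 0.1277]
orientation: [-1.224, 1.185, -1.186]
contact_force: [0.1, 2.3, 1.3]
grip_width: 0.0
```

>>> {"fn": "jog_arm", "kwargs": {
  "motion": [
    [0,[0.002,0,0],[0,0,0]],
    [0,[0.002,0,0],[0,0,0]],
    [0,[0.002,0,0],[0,0,0]],
    [0,[0,0,0],[0,0,0]],
    [0,[-0.003,0,0],[0,0,0]],
    [0,[0,0,0],[0,0,0]],
    [0,[0,0,0],[0,0,0]],
    [0,[0,0,0],[0,0,0]]
  ]
}}

```text
clock: 14.7
tcp_pos: [0.5108, 0.1118, 0.1274]
orientation: [-1.225, 1.186, -1.186]
contact_force: [0.2, 0.2, -0.4]
grip_width: -0.0004
```

```bash
python3 - <<'E'
from h import *
f=r.grab_frame("wrist");poise(f);trays(f,.1,.16)
f=r.grab_frame("top");save(f,"top3.png",(180,140,340,225),5)
plan([0.511,0.126,0.128],(1,.027))
E
```

```text
poise 534 [[0.4960935261300979, 0.11848058108401165, 0.11546517665835587], [0.5092739052082612, 0.11958967513986578, 0.12463874121577317], [0.5223081580099789, 0.12373352832687465, 0.13159263019023462]]
tray z 0.11473845795256832 px [439.2739 125.0448] rect ((599.986083984375, 169.47308349609375), (62.785762786865234, 116.58607482910156), 1.9488472938537598) corners [[567.0, 227.0], [571.0, 110.0], [633.0, 112.0], [629.0, 229.0]]
t 14.8 tcp [0.5108 0.1119 0.1275] F [-0.8846  1.0885  0.2973] w -9.830931452026558e-05
M [[0.0319, -0.0003, 0.9995], [-0.9995, -0.0003, 0.0319], [0.0003, -1.0, -0.0003]]
shift(tool) [-0.0141 -0.0005  0.0006]
turn(tool deg) [0.0168 0.2805 0.0191]
turn(tool deg) [   0.03   -179.7195   -0.0263]
```

View pics/top3.png

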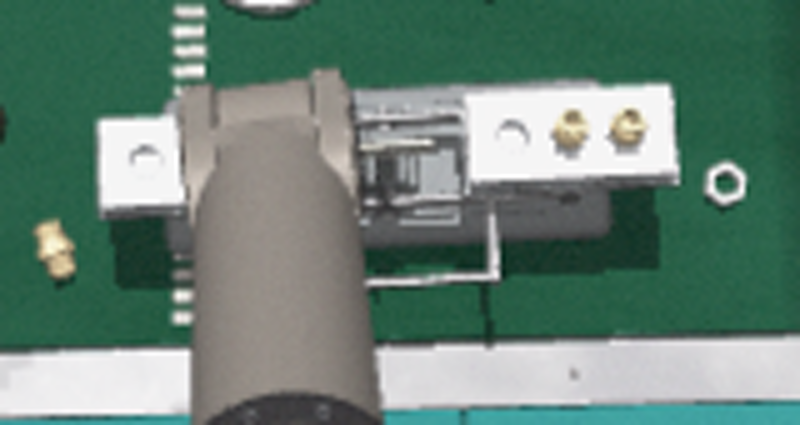

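The poise is now at about +36 mm, tray a is still down, and the push force was about 2.3 N. Next increment.

>>> {"fn": "jog_arm", "kwargs": {
  "motion": [
    [0,[0.003,0,0],[0,0,0]],
    [0,[0.002,0,0],[0,0,0]],
    [0,[0.002,0,0],[0,0,0]],
    [0,[0.002,0,0],[0,0,0]],
    [0,[0,0,0],[0,0,0]],
    [0,[-0.003,0,0],[0,0,0]],
    [0,[0,0,0],[0,0,0]],
    [0,[0,0,0],[0,0,0]],
    [0,[0,0,0],[0,0,0]],
    [0,[0,0,0],[0,0,0]]
  ]
}}

```text
clock: 15.63
tcp_pos: [0.5111, 0.1059, 0.1275]
orientation: [-1.224, 1.186, -1.186]
contact_force: [-0.1, 0.4, 0.4]
grip_width: 0.0004
```

```bash
cat >>h.py <<'E'
def step():
    for n in ("wrist","top"):
        f=r.grab_frame(n);X=cloud(f);im=f["image"].min(2);thr=180 if n=="wrist" else 225
        for nm,c in (("A",(.600,.183)),("B",(.607,-.0765))):
            m=(im>thr)&(np.abs(X[...,0]-c[0])<.025)&(np.abs(X[...,1]-c[1])<.065)&(np.abs(X[...,2]-.122)<.02)
            if m.sum()>20: print(n,nm,m.sum(),"z",np.median(X[m][:,2]),end="; ")
    o=r.get_obs();print("\n",o["clock"],np.array(o["tcp_pos"]),np.array(o["contact_force"]))
E
python3 -c "
from h import *
step()"
```

```text
wrist A 13936 z 0.11473790803364532; top A 193 z 0.114031847694535; top B 373 z 0.1324620988813614; 
 15.7333 [0.5111 0.106  0.1275] [-0.7044 -0.2639 -1.1415]
```

>>> {"fn": "jog_arm", "kwargs": {
  "motion": [
    [0,[0.003,0,0],[0,0,0]],
    [0,[0.002,0,0],[0,0,0]],
    [0,[0.002,0,0],[0,0,0]],
    [0,[0.002,0,0],[0,0,0]],
    [0,[0,0,0],[0,0,0]],
    [0,[-0.003,0,0],[0,0,0]],
    [0,[0,0,0],[0,0,0]],
    [0,[0,0,0],[0,0,0]],
    [0,[0,0,0],[0,0,0]],
    [0,[0,0,0],[0,0,0]]
  ]
}}

```text
clock: 16.57
tcp_pos: [0.5113, 0.0999, 0.1275]
orientation: [-1.224, 1.186, -1.186]
contact_force: [-0.2, 0.6, 0.5]
grip_width: 0.0001
```

```bash
python3 -c "
from h import *
step()"
```

```text
wrist A 13145 z 0.11476138339624625; top A 199 z 0.11438137908904422; top B 379 z 0.13259962634673816; 
 16.6667 [0.5113 0.1    0.1275] [ 0.5918 -0.2066 -0.2638]
```

>>> {"fn": "jog_arm", "kwargs": {
  "motion": [
    [0,[0.003,0,0],[0,0,0]],
    [0,[0.002,0,0],[0,0,0]],
    [0,[0.002,0,0],[0,0,0]],
    [0,[0.002,0,0],[0,0,0]],
    [0,[0,0,0],[0,0,0]],
    [0,[-0.003,0,0],[0,0,0]],
    [0,[0,0,0],[0,0,0]],
    [0,[0,0,0],[0,0,0]],
    [0,[0,0,0],[0,0,0]],
    [0,[0,0,0],[0,0,0]]
  ]
}}

```text
clock: 17.5
tcp_pos: [0.5115, 0.0939, 0.1275]
orientation: [-1.224, 1.186, -1.186]
contact_force: [0.2, 0.1, -0.1]
grip_width: -0.0004
```

```bash
python3 -c "
from h import *
step()"
```

```text
wrist A 12170 z 0.1147778617191276; top A 207 z 0.11424817633179418; top B 380 z 0.13247253336223652; 
 17.6 [0.5115 0.094  0.1276] [0.2442 0.2601 1.3168]
```

>>> {"fn": "jog_arm", "kwargs": {
  "motion": [
    [0,[0.003,0,0],[0,0,0]],
    [0,[0.002,0,0],[0,0,0]],
    [0,[0.002,0,0],[0,0,0]],
    [0,[0.002,0,0],[0,0,0]],
    [0,[0,0,0],[0,0,0]],
    [0,[-0.003,0,0],[0,0,0]],
    [0,[0,0,0],[0,0,0]],
    [0,[0,0,0],[0,0,0]],
    [0,[0,0,0],[0,0,0]],
    [0,[0,0,0],[0,0,0]]
  ]
}}

```text
clock: 18.43
tcp_pos: [0.5116, 0.0879, 0.1275]
orientation: [-1.224, 1.186, -1.186]
contact_force: [0.5, -1.1, -0.6]
grip_width: 0.0001
```

```bash
python3 -c "
from h import *
step()
f=np.load('w12.npy',allow_pickle=True).item();X=cloud(f)
m=(X[...,2]>.165)&(X[...,2]<.2)&(X[...,1]>0)&(X[...,1]<.11)&(X[...,0]<.65)&(X[...,0]>.5)
print(m.sum(),np.percentile(X[m],[0,5,50,95,100],axis=0))
"
```

```text
wrist A 10929 z 0.11479998624000987; top A 227 z 0.11406756257890516; top B 375 z 0.13219852934410348; 
 18.5333 [0.5117 0.088  0.1275] [ 0.0067 -0.5591 -0.1358]
985 [[0.5667 0.0207 0.166 ]
 [0.5828 0.0248 0.1716]
 [0.5863 0.0543 0.1902]
 [0.5884 0.0802 0.1919]
 [0.5896 0.084  0.193 ]]
```

>>> {"fn": "jog_arm", "kwargs": {
  "motion": [
    [0,[0.003,0,0],[0,0,0]],
    [0,[0.002,0,0],[0,0,0]],
    [0,[0.002,0,0],[0,0,0]],
    [0,[0.002,0,0],[0,0,0]],
    [0,[0,0,0],[0,0,0]],
    [0,[-0.003,0,0],[0,0,0]],
    [0,[0,0,0],[0,0,0]],
    [0,[0,0,0],[0,0,0]],
    [0,[0,0,0],[0,0,0]],
    [0,[0,0,0],[0,0,0]]
  ]
}}

```text
clock: 19.37
tcp_pos: [0.5119, 0.082, 0.1275]
orientation: [-1.224, 1.186, -1.186]
contact_force: [0.0, -0.5, 0.8]
grip_width: -0.0
```

```bash
python3 -c "
from h import *
step()"
```

```text
wrist A 9679 z 0.11479379762193156; top A 262 z 0.11428329736530907; top B 370 z 0.13242678067396885; 
 19.4667 [0.5119 0.082  0.1276] [-0.2439  0.0704  0.284 ]
```

>>> {"fn": "jog_arm", "kwargs": {
  "motion": [
    [0,[0.003,0,0],[0,0,0]],
    [0,[0.002,0,0],[0,0,0]],
    [0,[0.002,0,0],[0,0,0]],
    [0,[0.002,0,0],[0,0,0]],
    [0,[0,0,0],[0,0,0]],
    [0,[-0.003,0,0],[0,0,0]],
    [0,[0,0,0],[0,0,0]],
    [0,[0,0,0],[0,0,0]],
    [0,[0,0,0],[0,0,0]],
    [0,[0,0,0],[0,0,0]]
  ]
}}

```text
clock: 20.3
tcp_pos: [0.5121, 0.076, 0.1275]
orientation: [-1.224, 1.186, -1.186]
contact_force: [0.4, 1.0, 0.5]
grip_width: 0.0002
```

```bash
python3 -c "
from h import *
step()
f=r.grab_frame('top');save(f,'top4.png',(180,140,340,225),5)"
```

```text
wrist A 9132 z 0.1150526469163443; top A 288 z 0.11501571200016125; top B 379 z 0.13196069831236046; 
 20.4 [0.5121 0.0761 0.1276] [-0.4018 -0.0458  0.1019]
```

View pics/top4.png

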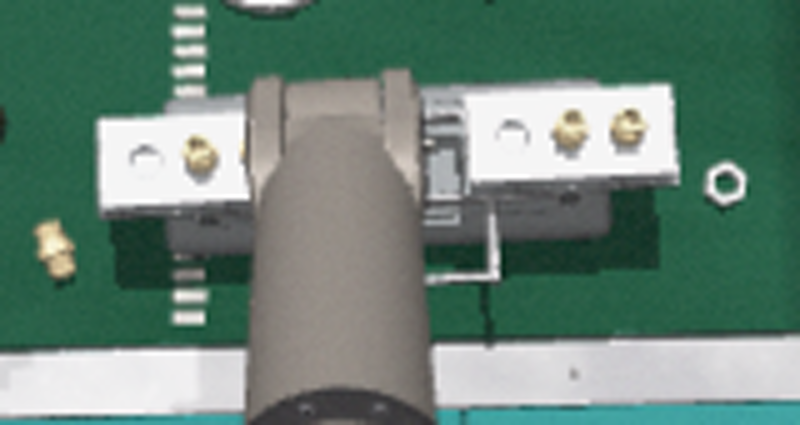

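>>> {"fn": "jog_arm", "kwargs": {
  "motion": [
    [0,[0,0,0],[0,0,0]],
    [0,[0,0,0],[0,0,0]],
    [0,[0,0,0],[0,0,0]],
    [0,[0,0,0],[0,0,0]],
    [0,[0,0,0],[0,0,0]],
    [0,[0,0,0],[0,0,0]],
    [0,[0,0,0],[0,0,0]],
    [0,[0,0,0],[0,0,0]],
    [0,[0,0,0],[0,0,0]],
    [0,[0,0,0],[0,0,0]]
  ]
}}

```text
clock: 21.28
tcp_pos: [0.5121, 0.0761, 0.1276]
orientation: [-1.224, 1.186, -1.186]
contact_force: [0.1, 0.1, 0.3]
grip_width: -0.0001
```

```bash
python3 -c "
from h import *
step()"
```

```text
wrist A 9154 z 0.11478912811585962; top A 290 z 0.1147536838929476; top B 373 z 0.1322916683646591; 
 21.3833 [0.5121 0.0761 0.1276] [ 0.4265 -0.1603 -0.1079]
```

>>> {"fn": "jog_arm", "kwargs": {
  "motion": [
    [0,[0.003,0,0],[0,0,0]],
    [0,[0.002,0,0],[0,0,0]],
    [0,[0.002,0,0],[0,0,0]],
    [0,[0.002,0,0],[0,0,0]],
    [0,[0,0,0],[0,0,0]],
    [0,[-0.003,0,0],[0,0,0]],
    [0,[0,0,0],[0,0,0]],
    [0,[0,0,0],[0,0,0]],
    [0,[0,0,0],[0,0,0]],
    [0,[0,0,0],[0,0,0]]
  ]
}}

```text
clock: 22.22
tcp_pos: [0.5122, 0.07, 0.1275]
orientation: [-1.224, 1.186, -1.186]
contact_force: [-0.3, 0.0, -0.5]
grip_width: -0.0001
```

>>> {"fn": "jog_arm", "kwargs": {
  "motion": [
    [0,[0,0,0],[0,0,0]],
    [0,[0,0,0],[0,0,0]],
    [0,[0,0,0],[0,0,0]],
    [0,[0,0,0],[0,0,0]],
    [0,[0,0,0],[0,0,0]],
    [0,[0,0,0],[0,0,0]]
  ]
}}

```text
clock: 22.72
tcp_pos: [0.5123, 0.0702, 0.1276]
orientation: [-1.224, 1.186, -1.185]
contact_force: [0.8, 0.7, -0.5]
grip_width: -0.0001
```

```bash
python3 -c "
from h import *
step()"
```

```text
wrist A 9020 z 0.11483680533277614; top A 308 z 0.11451181267318322; top B 377 z 0.13182910854717522; 
 22.8167 [0.5123 0.0702 0.1276] [ 0.2839  0.5459 -0.6527]
```

>>> {"fn": "jog_arm", "kwargs": {
  "motion": [
    [0,[0.003,0,0],[0,0,0]],
    [0,[0.002,0,0],[0,0,0]],
    [0,[0.002,0,0],[0,0,0]],
    [0,[0.002,0,0],[0,0,0]],
    [0,[0,0,0],[0,0,0]],
    [0,[-0.003,0,0],[0,0,0]],
    [0,[0,0,0],[0,0,0]],
    [0,[0,0,0],[0,0,0]],
    [0,[0,0,0],[0,0,0]],
    [0,[0,0,0],[0,0,0]]
  ]
}}

```text
clock: 23.65
tcp_pos: [0.5125, 0.0641, 0.1275]
orientation: [-1.224, 1.186, -1.186]
contact_force: [0.2, -0.7, 0.1]
grip_width: 0.0
```

>>> {"fn": "jog_arm", "kwargs": {
  "motion": [
    [0,[0,0,0],[0,0,0]],
    [0,[0,0,0],[0,0,0]],
    [0,[0,0,0],[0,0,0]],
    [0,[0,0,0],[0,0,0]],
    [0,[0,0,0],[0,0,0]],
    [0,[0,0,0],[0,0,0]]
  ]
}}

```text
clock: 24.15
tcp_pos: [0.5125, 0.0641, 0.1276]
orientation: [-1.224, 1.186, -1.186]
contact_force: [-0.9, -0.3, -0.0]
grip_width: -0.0003
```

```bash
python3 -c "
from h import *
step()"
```

```text
wrist A 9072 z 0.11791878521992646; top A 311 z 0.11722463232513625; top B 370 z 0.1291591565979715; 
 24.25 [0.5125 0.0641 0.1276] [ 0.5191 -0.1075  0.2062]
```

The beam has left its stop. I'll let it settle before measuring the rest.

>>> {"fn": "jog_arm", "kwargs": {
  "motion": [
    [0,[0,0,0],[0,0,0]],
    [0,[0,0,0],[0,0,0]],
    [0,[0,0,0],[0,0,0]],
    [0,[0,0,0],[0,0,0]],
    [0,[0,0,0],[0,0,0]],
    [0,[0,0,0],[0,0,0]],
    [0,[0,0,0],[0,0,0]],
    [0,[0,0,0],[0,0,0]],
    [0,[0,0,0],[0,0,0]],
    [0,[0,0,0],[0,0,0]]
  ]
}}

```text
clock: 25.08
tcp_pos: [0.5125, 0.0641, 0.1276]
orientation: [-1.224, 1.186, -1.186]
contact_force: [-0.4, 0.1, -0.3]
grip_width: 0.0002
```

```bash
python3 -c "
from h import *
step()"
```

```text
wrist A 9054 z 0.11781885040450983; top A 317 z 0.11757944305071111; top B 374 z 0.12920874532964854; 
 25.1833 [0.5125 0.0641 0.1276] [-0.2125  1.4251  0.5111]
```

The beam reads about −0.047 rad, so about 4.6 mm remains.

>>> {"fn": "jog_arm", "kwargs": {
  "motion": [
    [0,[0.003,0,0],[0,0,0]],
    [0,[0.0015,0,0],[0,0,0]],
    [0,[0.0015,0,0],[0,0,0]],
    [0,[0.0016,0,0],[0,0,0]],
    [0,[0,0,0],[0,0,0]],
    [0,[-0.004,0,0],[0,0,0]],
    [0,[0,0,0],[0,0,0]],
    [0,[0,0,0],[0,0,0]],
    [0,[0,0,0],[0,0,0]],
    [0,[0,0,0],[0,0,0]]
  ]
}}

```text
clock: 26.02
tcp_pos: [0.5126, 0.0604, 0.1276]
orientation: [-1.224, 1.186, -1.186]
contact_force: [0.2, 0.1, 0.2]
grip_width: 0.0
```

>>> {"fn": "jog_arm", "kwargs": {
  "motion": [
    [0,[0,0,0],[0,0,0]],
    [0,[0,0,0],[0,0,0]],
    [0,[0,0,0],[0,0,0]],
    [0,[0,0,0],[0,0,0]],
    [0,[0,0,0],[0,0,0]],
    [0,[0,0,0],[0,0,0]],
    [0,[0,0,0],[0,0,0]],
    [0,[0,0,0],[0,0,0]],
    [0,[0,0,0],[0,0,0]],
    [0,[0,0,0],[0,0,0]]
  ]
}}

```text
clock: 26.85
tcp_pos: [0.5126, 0.0605, 0.1276]
orientation: [-1.224, 1.186, -1.186]
contact_force: [0.4, -0.4, 0.4]
grip_width: -0.0
```

>>> {"fn": "jog_arm", "kwargs": {
  "motion": [
    [0,[0,0,0],[0,0,0]],
    [0,[0,0,0],[0,0,0]],
    [0,[0,0,0],[0,0,0]],
    [0,[0,0,0],[0,0,0]],
    [0,[0,0,0],[0,0,0]],
    [0,[0,0,0],[0,0,0]],
    [0,[0,0,0],[0,0,0]],
    [0,[0,0,0],[0,0,0]],
    [0,[0,0,0],[0,0,0]],
    [0,[0,0,0],[0,0,0]]
  ]
}}

```text
clock: 27.68
tcp_pos: [0.5126, 0.0605, 0.1276]
orientation: [-1.224, 1.186, -1.186]
contact_force: [-0.2, 0.7, 0.2]
grip_width: 0.0003
```

```bash
python3 -c "
from h import *
step()"
```

```text
wrist A 8949 z 0.1174628305935854; top A 318 z 0.11699139958833049; top B 377 z 0.12959858485549436; 
 27.7833 [0.5126 0.0606 0.1276] [-0.3685 -0.0122  0.4316]
```

The beam didn't respond to that push (0.1175 against 0.1178). I'll look before pushing again.

```bash
python3 -c "
from h import *
f=r.grab_frame('wrist');save(f,'w15.png');np.save('w15.npy',f,allow_pickle=True)
f=r.grab_frame('scene');save(f,'s2.png',(200,150,360,270),5)"
```

```text
(no output)
```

View pics/w15.png

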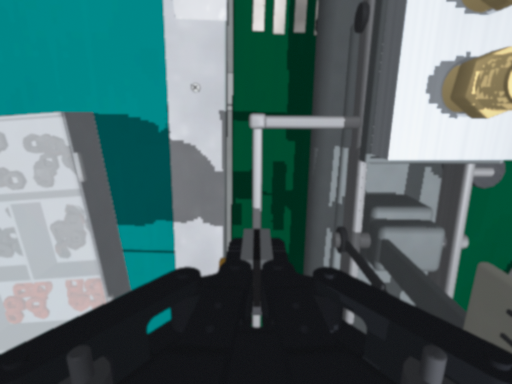

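View pics/s2.png

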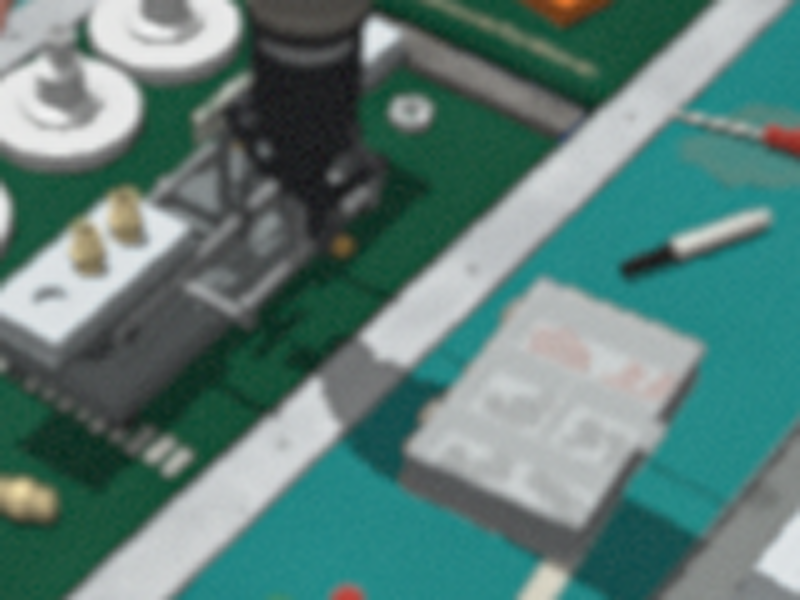

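```bash
python3 -c "
from h import *
f=np.load('w15.npy',allow_pickle=True).item();X=cloud(f)
for u,v in [(340,232),(345,245),(360,262),(375,280),(258,150),(258,200),(258,222),(258,120),(360,130),(222,262),(235,250),(285,250),(310,280),(420,290)]: print((u,v),X[v,u],f['image'][v,u])
"
```

```text
(340, 232) [0.5642 0.0585 0.0812] [37 38 40]
(345, 245) [0.5664 0.0522 0.0869] [38 39 42]
(360, 262) [0.5661 0.055  0.1134] [31 33 34]
(375, 280) [0.5665 0.056  0.1323] [33 34 37]
(258, 150) [0.5105 0.1097 0.0925] [201 206 211]
(258, 200) [0.5114 0.0817 0.0944] [194 197 203]
(258, 222) [0.5119 0.0686 0.0947] [102 105 108]
(258, 120) [0.51   0.1256 0.0954] [190 193 200]
(360, 130) [0.5686 0.1217 0.0818] [94 96 99]
(222, 262) [0.491  0.0418 0.0937] [97 74 30]
(235, 250) [0.5011 0.0677 0.1295] [26 27 31]
(285, 250) [0.5242 0.0686 0.1298] [21 43 36]
(310, 280) [0.5313 0.0685 0.1544] [19 20 23]
(420, 290) [0.5852 0.0543 0.1367] [51 53 55]
```

>>> {"fn": "jog_arm", "kwargs": {
  "motion": [
    [0,[-0.002,-0.01,0],[0,0,0]],
    [0,[0,-0.03,0],[0,0,0]],
    [0,[0,-0.04,0],[0,0,0]],
    [0,[0,-0.04,0],[0,0,0]],
    [0,[0.01,-0.02,0],[0,0,0]],
    [0,[0.01,0,0],[0,0,0]],
    [0,[0,0,0],[0,0,0]],
    [0,[0,0,0],[0,0,0]],
    [0,[0,0,0],[0,0,0]]
  ]
}}

```text
clock: 28.63
tcp_pos: [0.5122, 0.0429, 0.2664]
orientation: [-1.226, 1.187, -1.185]
contact_force: [-0.4, 0.5, -0.2]
grip_width: -0.0002
```

```bash
python3 -c "
from h import *
step()
f=r.grab_frame('wrist');save(f,'w16.png');np.save('w16.npy',f,allow_pickle=True)
poise(f)"
```

```text
wrist A 3849 z 0.11477666644104056; wrist B 1218 z 0.13279480435379873; top A 373 z 0.11443412053706536; top B 315 z 0.13227248391866264; 
 28.7333 [0.5124 0.043  0.2663] [-0.3251  0.1804  0.0335]
poise 216 [[0.49854686638203805, 0.031142238786671786, 0.11715898137712438], [0.5050858807710332, 0.04675701000245011, 0.12358005094082639], [0.5256824754399588, 0.050962079908413956, 0.12561569016173615]]
```

View pics/w16.png

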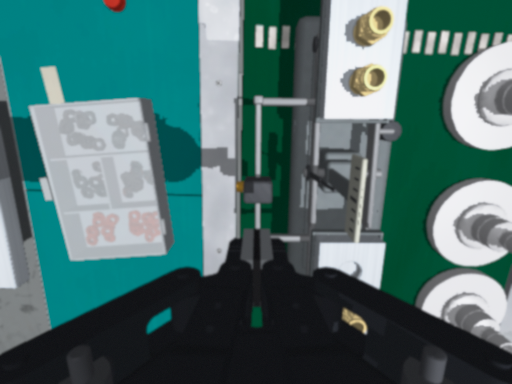

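The higher view explains it. With the arm away, the beam is back on its stop (tray a at 0.1148). The gripper linkage had been touching the pointer rod at x≈0.566, at (320,178) in the picture, and holding the beam up. The poise is at (258,190). I'll turn the gripper about 90° so its narrow side faces the balance and push from that pose.

```bash
python3 -c "
from h import *
f=np.load('w16.npy',allow_pickle=True).item();X=cloud(f)
save(f,'w16c.png',(225,160,345,250),6)
m=(X[...,2]>.1195)&(X[...,2]<.128)&(np.abs(X[...,0]-.512)<.02)&(X[...,1]>.02)&(X[...,1]<.065)
print(m.sum(),np.percentile(X[m],[0,5,50,95,100],axis=0))
o=r.get_obs();print(o['joints'])
plan([0.5115,0.09,0.25],(-.027,1))
"
```

```text
648 [[0.4977 0.0295 0.1195]
 [0.4997 0.0311 0.1221]
 [0.5119 0.0411 0.1246]
 [0.5242 0.0504 0.126 ]
 [0.5258 0.0511 0.1268]]
[-0.6323  0.2046  0.4971  1.9413 -0.1131  1.0251 -0.0521]
t 28.7833 tcp [0.5125 0.043  0.2665] F [ 0.0875 -0.4199  0.0813] w -2.332198388297662e-05
M [[0.0328, -0.0022, 0.9995], [-0.9995, -0.0007, 0.0328], [0.0007, -1.0, -0.0022]]
shift(tool) [-0.047   0.0164  0.0005]
turn(tool deg) [  0.1305 -89.6695  -0.071 ]
turn(tool deg) [ 0.0711 90.3304  0.1307]
```

View pics/w16c.png

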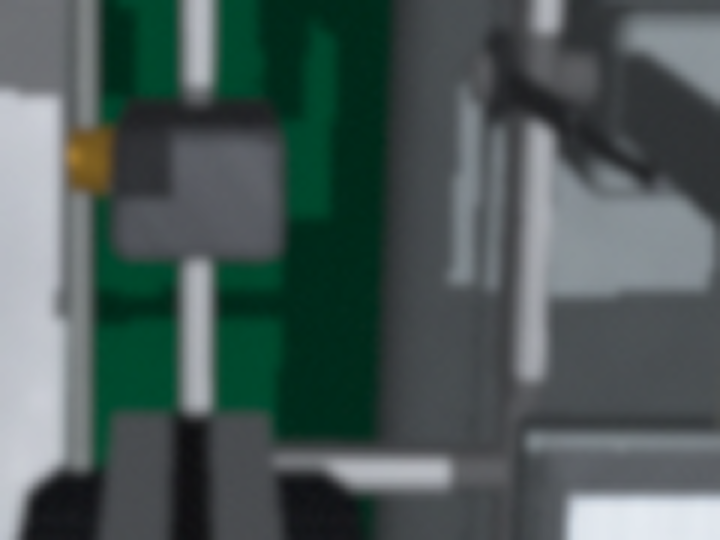

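>>> {"fn": "jog_arm", "kwargs": {
  "motion": [
    [0,[-0.024,0,0],[0,-7,0]],
    [0,[-0.023,0,0],[0,-7,0]],
    [0,[0,0,0],[0,-7,0]],
    [0,[0,0,0],[0,-7,0]],
    [0,[0,0,0],[0,-7,0]],
    [0,[0,0,0],[0,-7,0]],
    [0,[0,0,0],[0,-7,0]],
    [0,[0,0,0],[0,-7,0]],
    [0,[0,0,0],[0,-7,0]],
    [0,[0,0,0],[0,-7,0]]
  ]
}}

```text
clock: 29.62
tcp_pos: [0.5085, 0.0896, 0.2668]
orientation: [-1.558, 0.245, -0.243]
contact_force: [-0.4, -0.2, -0.0]
grip_width: 0.0001
```

>>> {"fn": "jog_arm", "kwargs": {
  "motion": [
    [0,[0,0,0],[0,-7,0]],
    [0,[0,0,0],[0,-7,0]],
    [0,[0,0,0],[0,-5.7,0]],
    [0,[0,0,0],[0,0,0]],
    [0,[0,0,0],[0,0,0]],
    [0,[0,0,0],[0,0,0]]
  ]
}}

```text
clock: 30.12
tcp_pos: [0.5087, 0.0893, 0.2672]
orientation: [-1.571, -0.018, 0.019]
contact_force: [-0.4, 0.3, -0.9]
grip_width: -0.0001
```

```bash
python3 -c "
from h import *
f=r.grab_frame('wrist');save(f,'w17.png');np.save('w17.npy',f,allow_pickle=True)
step();poise(f)
plan([0.5110,0.085,0.131],(-.027,1))
X=cloud(f);T=(X-r.get_obs()['tcp_pos'])@toolR()
m=(np.abs(T[...,0])<0.03)&(np.abs(T[...,2])<0.04)&(T[...,1]<.03)&(T[...,1]>0.0)
q=T[m];print(len(q),np.percentile(q,[0,2,50,98,100],axis=0))
"
```

```text
wrist A 2308 z 0.11443890096711279; wrist B 2892 z 0.13286652852706785; top A 216 z 0.11415824579046396; top B 372 z 0.13240634284216635; 
 30.2667 [0.5088 0.0894 0.2675] [ 0.5397 -0.4055  0.4911]
poise 93 [[0.49711700407793424, 0.029636739264981882, 0.11436476463875], [0.49823419969895255, 0.04570275086978181, 0.12161240086260794], [0.5213665967244778, 0.05091610453106285, 0.12449596207446045]]
t 30.2667 tcp [0.5088 0.0894 0.2675] F [ 0.5397 -0.4055  0.4911] w 0.00014634514084783652
M [[0.9997, -0.0002, -0.0255], [0.0255, -0.0001, 0.9997], [-0.0002, -1.0, -0.0001]]
shift(tool) [ 0.0021  0.1365 -0.0044]
turn(tool deg) [ 0.0045 -0.0847 -0.0122]
turn(tool deg) [  0.0192 179.9153   0.007 ]
628 [[-0.0133  0.     -0.013 ]
 [-0.0131  0.0002 -0.0122]
 [-0.0123  0.0063  0.0003]
 [-0.0082  0.0159  0.0135]
 [-0.0075  0.0167  0.0141]]
```

View pics/w17.png

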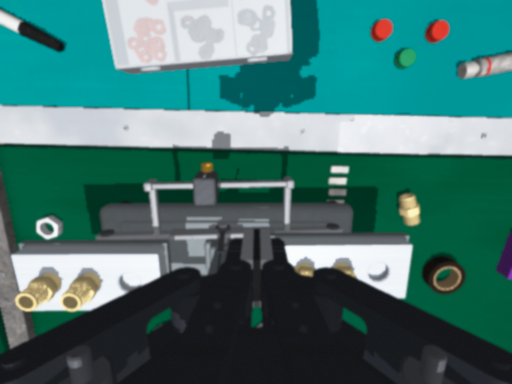

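>>> {"fn": "jog_arm", "kwargs": {
  "motion": [
    [0,[0.0022,0.03,-0.008],[0,0,0]],
    [0,[0,0.035,0],[0,0,0]],
    [0,[0,0.035,0],[0,0,0]],
    [0,[0,0.025,0],[0,0,0]],
    [0,[0,0.01,0],[0,0,0]],
    [0,[0,0.004,0],[0,0,0]],
    [0,[0,0,0],[0,0,0]],
    [0,[0,0,0],[0,0,0]]
  ]
}}

```text
clock: 30.93
tcp_pos: [0.5124, 0.0815, 0.1299]
orientation: [-1.57, -0.022, 0.019]
contact_force: [0.3, -0.3, 0.2]
grip_width: 0.0
```

```bash
python3 -c "
from h import *
f=r.grab_frame('wrist');save(f,'w18.png');np.save('w18.npy',f,allow_pickle=True)
step();poise(f)
plan([0.5110,0.065,0.1285],(-.027,1))
"
```

```text
top A 262 z 0.11496947141187153; top B 377 z 0.1322506316800649; 
 31.0833 [0.5124 0.0816 0.1301] [-0.4381 -0.0921  0.0925]
poise 1740 [[0.49743699136659175, 0.03090364798668436, 0.11502683803020848], [0.5030083268795982, 0.04620240963904141, 0.1239906422606804], [0.5154673143813637, 0.09396448152273197, 0.13098682345348064]]
t 31.0833 tcp [0.5124 0.0816 0.1301] F [-0.4381 -0.0921  0.0925] w -1.7514843169662988e-05
M [[0.9996, 0.0028, -0.0267], [0.0267, 0.001, 0.9996], [0.0028, -1.0, 0.001]]
shift(tool) [-0.0019  0.0016 -0.0166]
turn(tool deg) [-0.0545 -0.0157  0.1621]
turn(tool deg) [ -0.2546 179.9841  -0.0857]
```

View pics/w18.png

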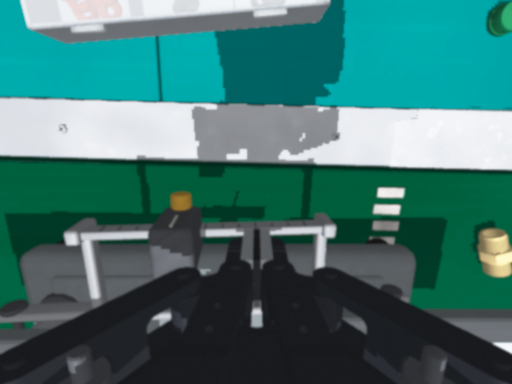

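The poise is at (178,240), with the brackets at (80,235) and (325,225), and the linkage is well clear of the pointer. Pushing along tool −z.

>>> {"fn": "jog_arm", "kwargs": {
  "motion": [
    [0,[0,0.0015,-0.004],[0,0,0]],
    [0,[0,0,-0.004],[0,0,0]],
    [0,[0,0,-0.004],[0,0,0]],
    [0,[0,0,-0.002],[0,0,0]],
    [0,[0,0,-0.002],[0,0,0]],
    [0,[0,0,-0.002],[0,0,0]],
    [0,[0,0,-0.002],[0,0,0]],
    [0,[0,0,-0.002],[0,0,0]],
    [0,[0,0,0],[0,0,0]]
  ]
}}

```text
clock: 31.83
tcp_pos: [0.5119, 0.0589, 0.1271]
orientation: [-1.571, -0.021, 0.021]
contact_force: [-0.0, -0.4, -0.1]
grip_width: 0.0001
```

>>> {"fn": "jog_arm", "kwargs": {
  "motion": [
    [0,[0,0,0.004],[0,0,0]],
    [0,[0,0,0],[0,0,0]],
    [0,[0,0,0],[0,0,0]],
    [0,[0,0,0],[0,0,0]],
    [0,[0,0,0],[0,0,0]],
    [0,[0,0,0],[0,0,0]],
    [0,[0,0,0],[0,0,0]]
  ]
}}

```text
clock: 32.42
tcp_pos: [0.5118, 0.0633, 0.1271]
orientation: [-1.571, -0.021, 0.021]
contact_force: [-0.6, -0.4, -0.4]
grip_width: 0.0003
```

```bash
cat >> h.py <<'E'
def step2(name):
    f=r.grab_frame('wrist');save(f,name+'.png');X=cloud(f)
    m=(X[...,2]>.117)&(X[...,2]<.129)&(np.abs(X[...,0]-.512)<.016)&(X[...,1]>-.03)&(X[...,1]<r.get_obs()["tcp_pos"][1]-.0145)
    if m.sum()>20: print("poise y",m.sum(),np.percentile(X[m][:,1],[2,50,98]),"ztop",np.percentile(X[m][:,2],95))
    for y in (-.0235,.1246):
        m=(np.abs(X[...,1]-y)<.005)&(np.abs(X[...,0]-.512)<.012)&(X[...,2]>.07)&(X[...,2]<.12)
        if m.sum()>10: print("bracket",y,m.sum(),np.percentile(X[m][:,2],[50,90]))
    step()
E
python3 -c "
from h import *
step2('w19')
"
```

```text
poise y 1881 [0.0253 0.0365 0.0459] ztop 0.12469281292802017
bracket -0.0235 522 [0.0942 0.0987]
bracket 0.1246 518 [0.0926 0.0993]
top A 321 z 0.12198998716486797; top B 377 z 0.12452006048319464; 
 32.5667 [0.5118 0.0633 0.1271] [-0.1244 -0.0815  0.0166]
```

View pics/w19.png

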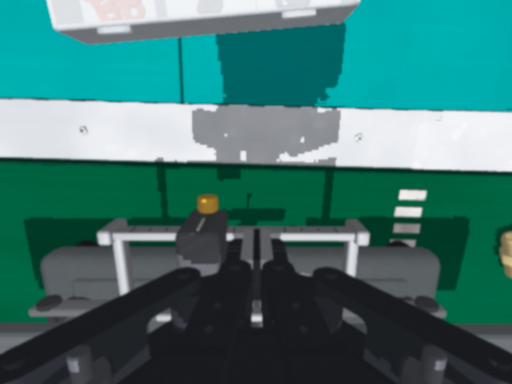

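Trays at 0.1220 and 0.1245, close to level. Waiting for it to settle.

>>> {"fn": "jog_arm", "kwargs": {
  "motion": [
    [0,[0,0,0],[0,0,0]],
    [0,[0,0,0],[0,0,0]],
    [0,[0,0,0],[0,0,0]],
    [0,[0,0,0],[0,0,0]],
    [0,[0,0,0],[0,0,0]],
    [0,[0,0,0],[0,0,0]],
    [0,[0,0,0],[0,0,0]],
    [0,[0,0,0],[0,0,0]],
    [0,[0,0,0],[0,0,0]],
    [0,[0,0,0],[0,0,0]]
  ]
}}

```text
clock: 33.4
tcp_pos: [0.5118, 0.0633, 0.1271]
orientation: [-1.571, -0.021, 0.021]
contact_force: [0.0, -0.9, -0.1]
grip_width: 0.0001
```

>>> {"fn": "jog_arm", "kwargs": {
  "motion": [
    [0,[0,0,0],[0,0,0]],
    [0,[0,0,0],[0,0,0]],
    [0,[0,0,0],[0,0,0]],
    [0,[0,0,0],[0,0,0]],
    [0,[0,0,0],[0,0,0]],
    [0,[0,0,0],[0,0,0]],
    [0,[0,0,0],[0,0,0]],
    [0,[0,0,0],[0,0,0]],
    [0,[0,0,0],[0,0,0]],
    [0,[0,0,0],[0,0,0]]
  ]
}}

```text
clock: 34.23
tcp_pos: [0.5118, 0.0634, 0.1271]
orientation: [-1.571, -0.021, 0.021]
contact_force: [-0.9, 0.4, -0.1]
grip_width: -0.0
```

```bash
python3 -c "
from h import *
step2('w20');step();step();step()
"
```

```text
poise y 1809 [0.0284 0.0386 0.0482] ztop 0.12589307722848786
bracket -0.0235 477 [0.0986 0.1042]
bracket 0.1246 527 [0.0866 0.0937]
top A 310 z 0.11412727365890918; top B 376 z 0.1323669697666875; 
 34.3833 [0.5118 0.0633 0.1271] [-1.0279 -1.2169  0.3091]
top A 306 z 0.11429321543657467; top B 376 z 0.13213230928406328; 
 34.4833 [0.5118 0.0633 0.1271] [0.222  0.2199 1.4856]
top A 309 z 0.11473405836843265; top B 372 z 0.13266923445199508; 
 34.5833 [0.5118 0.0633 0.1271] [-0.7289  0.2387 -1.5836]
top A 309 z 0.11448267362868858; top B 369 z 0.1325446435751394; 
 34.6833 [0.5118 0.0633 0.1271] [ 0.1376  0.383  -0.2744]
```

That near-level reading was only the swing from the push. The beam tips under the finger, and the poise face moves about 5 mm between the stops, so settled readings and a larger retreat are needed. The poise is at about −15 mm and needs more travel.

>>> {"fn": "jog_arm", "kwargs": {
  "motion": [
    [0,[0,0,-0.004],[0,0,0]],
    [0,[0,0,-0.0023],[0,0,0]],
    [0,[0,0,-0.002],[0,0,0]],
    [0,[0,0,-0.002],[0,0,0]],
    [0,[0,0,-0.002],[0,0,0]],
    [0,[0,0,0],[0,0,0]],
    [0,[0,0,0.004],[0,0,0]],
    [0,[0,0,0.004],[0,0,0]],
    [0,[0,0,0],[0,0,0]],
    [0,[0,0,0],[0,0,0]]
  ]
}}

```text
clock: 35.52
tcp_pos: [0.5119, 0.0594, 0.1271]
orientation: [-1.571, -0.022, 0.022]
contact_force: [0.5, 0.2, -0.1]
grip_width: 0.0003
```

>>> {"fn": "jog_arm", "kwargs": {
  "motion": [
    [0,[0,0,0],[0,0,0]],
    [0,[0,0,0],[0,0,0]],
    [0,[0,0,0],[0,0,0]],
    [0,[0,0,0],[0,0,0]],
    [0,[0,0,0],[0,0,0]],
    [0,[0,0,0],[0,0,0]],
    [0,[0,0,0],[0,0,0]],
    [0,[0,0,0],[0,0,0]],
    [0,[0,0,0],[0,0,0]],
    [0,[0,0,0],[0,0,0]]
  ]
}}

```text
clock: 36.35
tcp_pos: [0.5119, 0.059, 0.1271]
orientation: [-1.571, -0.021, 0.021]
contact_force: [0.2, 0.6, -0.4]
grip_width: -0.0
```

```bash
python3 -c "
from h import *
step2('w21')
"
```

```text
poise y 1897 [0.0202 0.0315 0.0407] ztop 0.12506745411045067
bracket -0.0235 501 [0.0958 0.1002]
bracket 0.1246 528 [0.0903 0.0979]
top A 325 z 0.12125889995691552; top B 367 z 0.12543841273461687; 
 36.5 [0.5119 0.059  0.1271] [ 0.5372  0.7649 -0.125 ]
```

>>> {"fn": "jog_arm", "kwargs": {
  "motion": [
    [0,[0,0,0],[0,0,0]],
    [0,[0,0,0],[0,0,0]],
    [0,[0,0,0],[0,0,0]],
    [0,[0,0,0],[0,0,0]],
    [0,[0,0,0],[0,0,0]],
    [0,[0,0,0],[0,0,0]],
    [0,[0,0,0],[0,0,0]],
    [0,[0,0,0],[0,0,0]],
    [0,[0,0,0],[0,0,0]],
    [0,[0,0,0],[0,0,0]]
  ]
}}

```text
clock: 37.33
tcp_pos: [0.5119, 0.059, 0.1271]
orientation: [-1.571, -0.021, 0.021]
contact_force: [0.2, -0.8, 0.3]
grip_width: -0.0
```

```bash
python3 -c "
from h import *
step2('w22');step()
"
```

```text
poise y 1904 [0.0203 0.0317 0.0411] ztop 0.1251994078405854
bracket -0.0235 510 [0.0962 0.1005]
bracket 0.1246 538 [0.0894 0.0975]
top A 329 z 0.12069374443204617; top B 368 z 0.12533299595268188; 
 37.4833 [0.5119 0.0591 0.1271] [ 0.5718 -0.2588  0.4943]
top A 326 z 0.12080732855113219; top B 368 z 0.126180419159993; 
 37.5833 [0.5119 0.0591 0.1271] [0.2717 0.0539 0.045 ]
```

The beam has settled at about −0.020 rad by both the trays and the brackets. It needs about 2 mm more.

>>> {"fn": "jog_arm", "kwargs": {
  "motion": [
    [0,[0,0,-0.004],[0,0,0]],
    [0,[0,0,-0.002],[0,0,0]],
    [0,[0,0,-0.002],[0,0,0]],
    [0,[0,0,-0.002],[0,0,0]],
    [0,[0,0,0],[0,0,0]],
    [0,[0,0,0.004],[0,0,0]],
    [0,[0,0,0.005],[0,0,0]],
    [0,[0,0,0.003],[0,0,0]],
    [0,[0,0,0],[0,0,0]],
    [0,[0,0,0],[0,0,0]]
  ]
}}

```text
clock: 38.42
tcp_pos: [0.5118, 0.0615, 0.1271]
orientation: [-1.571, -0.022, 0.022]
contact_force: [0.1, 0.0, 0.3]
grip_width: -0.0002
```

>>> {"fn": "jog_arm", "kwargs": {
  "motion": [
    [0,[0,0,0],[0,0,0]],
    [0,[0,0,0],[0,0,0]],
    [0,[0,0,0],[0,0,0]],
    [0,[0,0,0],[0,0,0]],
    [0,[0,0,0],[0,0,0]],
    [0,[0,0,0],[0,0,0]],
    [0,[0,0,0],[0,0,0]],
    [0,[0,0,0],[0,0,0]],
    [0,[0,0,0],[0,0,0]],
    [0,[0,0,0],[0,0,0]]
  ]
}}

```text
clock: 39.25
tcp_pos: [0.5118, 0.061, 0.1271]
orientation: [-1.571, -0.021, 0.021]
contact_force: [0.1, 0.2, 0.4]
grip_width: 0.0003
```

>>> {"fn": "jog_arm", "kwargs": {
  "motion": [
    [0,[0,0,0],[0,0,0]],
    [0,[0,0,0],[0,0,0]],
    [0,[0,0,0],[0,0,0]],
    [0,[0,0,0],[0,0,0]],
    [0,[0,0,0],[0,0,0]],
    [0,[0,0,0],[0,0,0]],
    [0,[0,0,0],[0,0,0]],
    [0,[0,0,0],[0,0,0]],
    [0,[0,0,0],[0,0,0]],
    [0,[0,0,0],[0,0,0]]
  ]
}}

```text
clock: 40.08
tcp_pos: [0.5118, 0.061, 0.1271]
orientation: [-1.571, -0.021, 0.021]
contact_force: [0.9, -0.3, -0.6]
grip_width: 0.0
```

```bash
python3 -c "
from h import *
step2('w23');step();step()
"
```

```text
poise y 1889 [0.0169 0.0278 0.0376] ztop 0.12460280356965837
bracket -0.0235 510 [0.094  0.0985]
bracket 0.1246 526 [0.0917 0.0994]
top A 321 z 0.12403073353172589; top B 370 z 0.12244952409246401; 
 40.2333 [0.5118 0.061  0.1271] [-0.1449  0.2059 -0.2609]
top A 323 z 0.1243878364570512; top B 371 z 0.12187442665916026; 
 40.3333 [0.5118 0.061  0.1271] [-0.2347  0.1091  0.2104]
top A 320 z 0.12400141221426253; top B 365 z 0.12232502806000256; 
 40.4333 [0.5119 0.061  0.1271] [ 0.0409 -0.4505  0.4338]
```

The beam is now at about +0.007 rad by both measures, inside the ±0.02 band. I'll lift away and check from above.

>>> {"fn": "jog_arm", "kwargs": {
  "motion": [
    [0,[0,-0.01,0],[0,0,0]],
    [0,[0,-0.03,0],[0,0,0]],
    [0,[0,-0.04,0],[0,0,0]],
    [0,[0,-0.04,0],[0,0,0]],
    [0,[-0.02,-0.03,0],[0,0,0]],
    [0,[-0.03,-0.02,0],[0,0,0]],
    [0,[-0.02,0,0],[0,0,0]],
    [0,[0,0,0],[0,0,0]],
    [0,[0,0,0],[0,0,0]],
    [0,[0,0,0],[0,0,0]]
  ]
}}

```text
clock: 41.27
tcp_pos: [0.4423, 0.0591, 0.2975]
orientation: [-1.57, -0.022, 0.02]
contact_force: [0.3, 0.4, -0.1]
grip_width: -0.0001
```

>>> {"fn": "jog_arm", "kwargs": {
  "motion": [
    [0,[0,0,0],[0,0,0]],
    [0,[0,0,0],[0,0,0]],
    [0,[0,0,0],[0,0,0]],
    [0,[0,0,0],[0,0,0]],
    [0,[0,0,0],[0,0,0]],
    [0,[0,0,0],[0,0,0]],
    [0,[0,0,0],[0,0,0]],
    [0,[0,0,0],[0,0,0]]
  ]
}}

```text
clock: 41.93
tcp_pos: [0.4419, 0.0591, 0.2971]
orientation: [-1.571, -0.021, 0.021]
contact_force: [-0.3, -0.2, 0.1]
grip_width: -0.0002
```

```bash
python3 -c "
from h import *
f=r.grab_frame('wrist');save(f,'w24.png')
nipples(f,.12);trays(f,.1,.15);step();step()
f=r.grab_frame('top');save(f,'top5.png',(180,140,340,225),5)
"
```

```text
nipple px [356.3944 321.4977] [347 311  20  20 213] ztop 0.34505055085949793 top mean [0.4331 0.0917 0.3462] n 12 circ (362.5, 322.5, 6.5193023681640625) onplane [0.4344 0.0922 0.3451]
wrist A 102 z 0.12446971946521529; wrist B 512 z 0.12300471132752741; top A 310 z 0.12417114444517796; top B 368 z 0.12242726241169; 
 42.0833 [0.4419 0.0591 0.2971] [0.0711 0.3376 0.3945]
wrist A 100 z 0.12446936243490284; wrist B 520 z 0.12302394630340704; top A 302 z 0.12448822143040594; top B 372 z 0.12222571282703465; 
 42.1833 [0.4419 0.0592 0.2971] [-0.0909 -1.3753  0.3055]
```

View pics/w24.png

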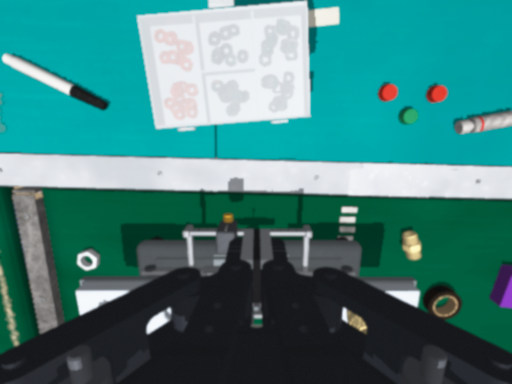

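View pics/top5.png

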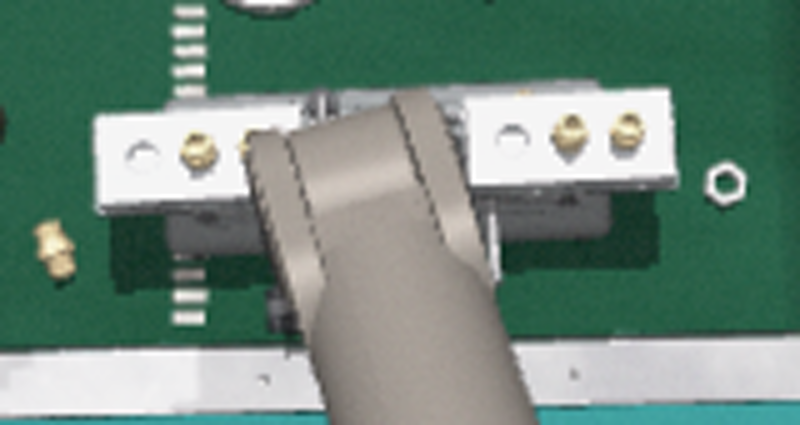

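```bash
python3 -c "
from h import *
print(r.hand_in())"
```

```text
the job is handed in; nothing more can be done
None
```

I handed the job in at about 42 s, with the beam floating close to level and two nipples in each tray. I have no verdict from the run.

**Nipple:** I moved the outer nipple of the left (fuller) tray into the outer empty nest of the right tray. On the first lowering it touched the nest rim, reading about 2 N. I lifted it, shifted 1 mm, and it then dropped in. Its top stands at the same height as nipple d's (0.1645 m), so it is fully seated.

**Poise:** I pushed it with closed fingertips from near +50 mm to roughly −23 mm. The highest force I read during the pushes was about 2.3 N, though I read force only at the end of each move.

**Last checks:** With the arm lifted clear, tray a was at 0.1245 m and tray b at 0.1230 m, which puts the beam at about +0.006 rad. The bar brackets had given +0.007 rad just before lifting. The readings held steady over the last two seconds. I re-checked the nipples in the final top picture only by eye, and the arm hid one nipple in tray a.

**What went wrong on the way:**
- **Pointer touch:** in my first pushing pose the gripper linkage seems to have leaned on the pointer and held the beam off its stop. I saw no high force, then turned the gripper 90° and redid the last pushes.
- **False level reading:** one near-level reading was only the beam still swinging, so I waited for it to settle after that.

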